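# Scan the turned samples and case them

### The arm

A 7-joint arm with a two-finger parallel gripper is mounted at the origin on the work surface. World frame = base frame: x ahead of the robot, y to its left, z up, the work surface at z = 0. Lengths are in m, angles in rad, forces in N, time in s.
With the tool pointing down it reaches from about 0.425 to 0.875 m from the base axis. Payload 8.4 kg.
Tool frame: the origin (TCP) lies midway between the tips of the shut fingers; the grasp point (between the pads) lies 19 mm behind it; z points along the fingers, y is the line along which they close (so a half turn about z gives the same grasp; the last joint's range is limited). The gripper opens to 87 mm and grips with 3 to 60 N. Pads are 19 mm wide; open, the fingers measure 117 mm over their backs; the gripper's body (75 mm by 190 mm) begins 51 mm behind the grasp point.
Start: joints at [1.011, 0.333, 0.04, 1.465, -0.013, 1.343, -0.059], TCP at [0.289, -0.582, 0.223] pointing down, gripper open.
Joint ranges: [-2.58, 2.58], [-0.38, 2.09], [-1.3, 1.39], [0.25, 2.4], [-1.5, 4.64], [0.08, 2.09], [-2.65, 2.65]. Speed limits (rad/s): [2.22, 2.22, 2.79, 2.79, 3.14, 3.14, 3.14].

### API

Orientations are given as a unit quaternion [w, x, y, z].
In Python, from station import monitor, eyes, close_job gives the robot as it stands. The module is installed in compiled form; this text tells all that it offers.
- The arm moves only by the tool apply_moves, never from a script. Its arguments are lists of equal length, an entry for each row: "dp": the shift along the tool's x, y, z in mm, a list of three; "dr": the turn, a rotation vector about the tool's x, y, z in degrees, a list of three; "gripper": the finger opening in mm, from 0 to 87. A call has 1 to 5 rows; each row shifts and turns the commanded pose from where the row before left it, along the tool's axes as they then stand; what a row does not reach is not made up. A row lasts 1/10 s, in which the tool goes at most 50 mm and 8.59 degrees, less where a joint would pass 70% of its speed; a pose out of reach is approached as far as the arm can. A call with a gripper value outside its range is refused whole. The fingers move at their own pace and stop on an object; "newtons" is the grip in N (left out, the last holds). Time passes only in rows, so rows that do not move let the fingers close. It gives the time, the measured TCP pose, the force, the opening and the grip force at its end, in the units of the state.
- monitor.get_state(): the state, without advancing time (a new reading comes with each control period).
- eyes.grab_frame(name): name is "scene" or "side" or "wrist"; returns the picture (480x640x3 uint8, red, green, blue); there is no depth.
- eyes.camera_info(name): a dict with "mtx" (3x3 intrinsics, pixels), "position" and "rotation" of the camera in the world. Camera axes: x right, y down, z forward; pixel columns grow to the right and rows downward; lengths in m; the calibration is good to about 2 mm. A picture is of the moment at which its call begins: read the wrist's pose just before it. camera_info takes no time and is no camera call; for the wrist camera it gives the pose at the moment of the call.
- close_job(): hands the job in; it is judged then, once.
The state is a dict: "t": time; "joint_positions": joint angles; "joint_velocities": joint speeds; "effort": joint torques, N m; "tool_pos": TCP position; "ee_rot": TCP orientation; "ft_force": force on the tool from outside, world axes, zero at the start; "torque": the same for the moment, N m; "gripper_width": opening from 0.0 (shut) to 1.0 (fully open); "grasp_force": force on a finger pad.
Only numpy, scipy, OpenCV 4.12 (cv2) and the standard library are available. Lean on these libraries where they do the work, as an engineer would, in place of code of your own. Each camera call takes 0.05 s, during which the arm holds its last target. There are 200 camera calls.

### The job

Stand every turned aluminium sample that is out on the bench upright on the scanner's glass, wholly on the glass, and with all of them standing there press the trigger plunger fully down to its stop for a moment to take the measurement. Then put all of the samples into the sample case: swing its latch clear and raise the lid to load it, and when they are all in shut the lid fully and swing the latch back straight across it. Leave everything else on the bench where it is.

Things in the scene. Friction and masses are not known exactly. Their poses are not given: they have to be found in the camera images.
- sample_a: A turned bare-aluminium sample: round foot flange 64 mm across and 12 mm thick, above it a plain round neck 28 mm across up to the top at 64 mm (with a 40 mm wide step from 12 to 19 mm height). Origin at the centre of its underside, z up its axis. 0.26 kg. May be absent (None).
- sample_b: A turned bare-aluminium sample: round foot flange 64 mm across and 12 mm thick, above it a plain round neck 34 mm across up to the top at 67 mm (with a 46 mm wide step from 12 to 19 mm height). Origin at the centre of its underside, z up its axis. 0.26 kg. May be absent (None).
- sample_c: A turned bare-aluminium sample: round foot flange 64 mm across and 12 mm thick, above it a plain round neck 30 mm across up to the top at 70 mm. Origin at the centre of its underside, z up its axis. 0.26 kg. May be absent (None).
- sample_d: A turned bare-aluminium sample: round foot flange 64 mm across and 12 mm thick, above it a plain round neck 36 mm across up to the top at 74 mm. Origin at the centre of its underside, z up its axis. 0.26 kg. May be absent (None).
- scanner: The measuring scanner: a fixed flat white housing 260 x 260 x 50 mm with a square of glass let flush into its top; origin at the centre of its underside, x, y along its sides.
- glass (a point): Centre of the scanner's glass stage, on the upper surface, 50 mm above the bench. The glass is 230 x 230 mm, sides along this point's x and y, flush with the housing.
- trigger: The scanner's trigger pedestal: a fixed grey block 80 x 80 x 40 mm with a spring plunger standing on top (84 mm high in all). Origin at the centre of its underside.
- plunger (a joint): How far the plunger is pressed (m): 0 up, 0.016 down at its stop. It springs back; about 3.5 N to start, 11.5 N at the stop.
- plunger_top (a point): Centre of the top face of the black plunger head, 44 mm across, 14 mm thick; 84 mm above the bench when up.
- case: The sample case: a fixed grey plastic box 210 (x) x 250 (y) x 90 mm, walls and floor 5 mm (rubber-lined floor about 6 mm above the bench); origin at the centre of its underside. Its front, with the latch and the lid's tab, is its -x side; the lid is hinged along the far (+x) top edge.
- lid (a joint): Lid angle (rad): 0 shut, about 1.57 upright, 1.9 the limit. A stiff hinge: it stays where it is left. The lid is 8 mm thick.
- lid_hinge (a point): Middle of the lid's hinge axis (along the case's y), 105 mm behind the case's origin, 90.5 mm above the bench.
- lid_tab (a point): Place to grip the black tab in the middle of the lid's front edge: the tab sticks out 40 mm beyond the case's front, is 30 mm wide (along the case's y) and 10 mm thick; this point is 234 mm from the hinge axis.
- latch (a joint): Latch angle (rad): 0 straight across, pointing to the case's +x over the lid, holding it shut; it swings level about an upright pivot towards the case's +y (anticlockwise from above), is clear of the lid beyond 1.45, limit 1.9. It stays where it is left.
- latch_pivot (a point): On the latch's upright pivot axis, at the gripping height of the post; the pivot is 122 mm in front of and 75 mm to the +y side of the case's origin.
- latch_post (a point): Point on the upright round steel post (12 mm across, from 107 to 147 mm above the bench) near the end of the 14 mm wide flat steel latch blade, 65 mm from the pivot; this point is 130 mm above the bench.
- ring_gauge: Bystander: flat steel ring 70 mm across, 22 mm high. Origin under its centre.
- brush: Bystander: hand brush lying on the bench.
- cleaner: Bystander: bottle 60 mm across, 170 mm tall.
- gauge_box: Bystander: wooden box 100 x 160 x 45 mm.
Mind the look-alikes: they are no part of the job. What is shaped like the trigger but blue is not meant.

How it is judged:
On the way:
1. the plunger is held down at its stop while every sample stands upright and still on the glass (value of joint plunger above 0.0145 m and x of sample_a in the frame of glass between -0.088 and 0.088 m and y of sample_a in the frame of glass between -0.088 and 0.088 m and z of sample_a in the frame of glass between -0.006 and 0.006 m and angle between each of sample_a, sample_b, sample_c, sample_d's own z axis and vertical below 0.12 rad and linear speed of each of sample_a, sample_b, sample_c, sample_d below 0.03 m/s and x of sample_b in the frame of glass between -0.088 and 0.088 m and y of sample_b in the frame of glass between -0.088 and 0.088 m and z of sample_b in the frame of glass between -0.006 and 0.006 m and x of sample_c in the frame of glass between -0.088 and 0.088 m and y of sample_c in the frame of glass between -0.088 and 0.088 m and z of sample_c in the frame of glass between -0.006 and 0.006 m and x of sample_d in the frame of glass between -0.088 and 0.088 m and y of sample_d in the frame of glass between -0.088 and 0.088 m and z of sample_d in the frame of glass between -0.006 and 0.006 m), for 0.2 s.
At the end, for the whole second after the job is handed in: every sample lies or stands inside the case, at rest; the lid is shut (within 0.05 rad), the latch is back across it (within 0.5 rad of straight), and the plunger has sprung back up (x of sample_a in the frame of case between -0.1 and 0.1 m and y of sample_a in the frame of case between -0.12 and 0.12 m and z of sample_a in the frame of case between 0 and 0.06 m and linear speed of each of sample_a, sample_b, sample_c, sample_d below 0.02 m/s and x of sample_b in the frame of case between -0.1 and 0.1 m and y of sample_b in the frame of case between -0.12 and 0.12 m and z of sample_b in the frame of case between 0 and 0.06 m and x of sample_c in the frame of case between -0.1 and 0.1 m and y of sample_c in the frame of case between -0.12 and 0.12 m and z of sample_c in the frame of case between 0 and 0.06 m and x of sample_d in the frame of case between -0.1 and 0.1 m and y of sample_d in the frame of case between -0.12 and 0.12 m and z of sample_d in the frame of case between 0 and 0.06 m and value of joint lid below 0.05 rad and value of joint latch below 0.5 rad and value of joint plunger below 0.004 m); the robot touches nothing.
It fails at once if a bystander (ring gauge, brush, cleaner bottle or wooden box) was moved by more than 40 mm (distance of any of ring_gauge, brush, cleaner, gauge_box from where it was at the start of the episode above 0.04 m).
Of sample_a, sample_b, sample_c, sample_d only 2 to 3 are there at a start; the rules pass over those that are not, and their reading is None.
At some moment in a run one of sample_a, sample_b, sample_c, sample_d may be knocked a few centimetres aside while the robot is not near it.
It also fails if it takes over 210 s, if anything falls off the work surface, if the arm or the gripper's body presses on something with over 40 N, if the wrist force passes 120 N, or if a joint passes its speed limit or range.

## Working session

There is one attempt and no reset: what is moved stays moved. The work goes in short steps, Python scripts to look and compute and a tool call to move; the robot and the scene stay as the last step left them, time stands still between calls to the robot, and variables do not carry over. Pictures are saved under pics/ and viewed, at most 14 in all, crops included, and the job is handed in when it is done.

Besides the shell and the picture viewer there is one more tool, called after "Emit:" as a command line: name --argument value ..., lists and objects as JSON in quotes. apply_moves: Moves the arm, as the interface text tells. Its arguments: {"type":"object","properties":{"dp":{"type":"array","items":{"type":"array","items":{"type":"number"}}},"dr":{"type":"array","items":{"type":"array","items":{"type":"number"}}},"gripper":{"type":"array","items":{"type":"number"}},"newtons":{"type":"number"}},"required":["dp","dr","gripper"]}

```bash
mkdir -p pics; python3 - <<'E'
from station import monitor, eyes
import cv2,numpy as np
for n in("scene","side"):
    cv2.imwrite(f"pics/{n}0.png",eyes.grab_frame(n)[:,:,::-1]); c=eyes.camera_info(n); print(n,np.round(c["mtx"],1).tolist(),np.round(c["position"],3),np.round(c["rotation"],3).tolist())
s=monitor.get_state();print(s)
E
```

```text
scene [[516.8, 0.0, 324.1], [0.0, 516.8, 249.9], [0.0, 0.0, 1.0]] [0.934 0.817 0.763] [-0.107, 0.21, 0.866, -0.442]
side [[494.6, 0.0, 309.6], [0.0, 494.6, 237.5], [0.0, 0.0, 1.0]] [0.126 0.945 0.788] [0.089, -0.188, 0.866, -0.454]
{'t': 0.1, 'joint_positions': array([ 1.01079186,  0.33385721,  0.03987634,  1.46617911, -0.01341211,
        1.34330697, -0.05849873]), 'joint_velocities': array([ 8.64872488e-04, -2.38793789e-03,  8.95588825e-04, -2.98007417e-04,
       -5.52375772e-04, -5.24252653e-05, -4.19715554e-04]), 'effort': array([ 3.62172781e-03, -6.57818484e+01,  1.33968037e+00, -4.04707682e+01,
       -5.97975799e-02,  4.09733271e-02,  1.39195104e-04]), 'tool_pos': array([ 0.28882362, -0.58182959,  0.22173911]), 'ee_rot': array([-7.11267311e-04,  9.73576619e-01,  2.28359402e-01, -2.12404946e-04]), 'ft_force': array([-0.48670124,  0.54892201,  0.10954282]), 'torque': array([-0.01141695,  0.01105076, -0.00433879]), 'grasp_force': 0.0, 'gripper_width': 1.0001514871909396}
```

View pics/scene0.png

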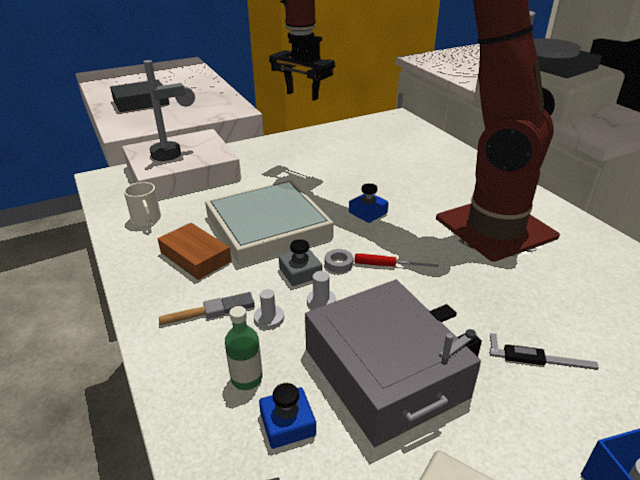

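View pics/side0.png

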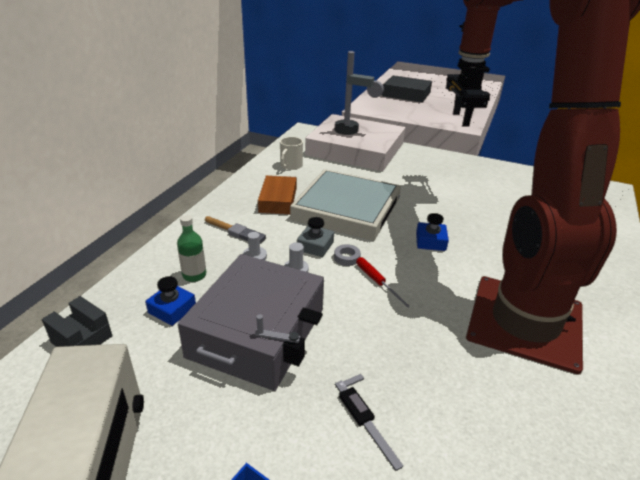

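The scene picture shows two samples standing at about (267,310) and (320,290). The grey trigger is at (299,262), with blue decoys at (286,415) and (368,203). The scanner is at (270,220), and the case is at (390,350) with its latch post at (447,345) and tab at (443,313). The side picture agrees: samples at (255,245) and (297,257), trigger at (316,237). I'll crop in closer.

```bash
python3 - <<'E'
import cv2
a=cv2.imread("pics/scene0.png")[170:450,150:490]; cv2.imwrite("pics/c1.png",cv2.resize(a,None,fx=2.14,fy=2.14,interpolation=cv2.INTER_CUBIC)) 
a=cv2.imread("pics/side0.png")[160:390,140:460]; cv2.imwrite("pics/c2.png",cv2.resize(a,None,fx=2.5,fy=2.5,interpolation=cv2.INTER_CUBIC)) 
E
```

```text
(no output)
```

View pics/c1.png

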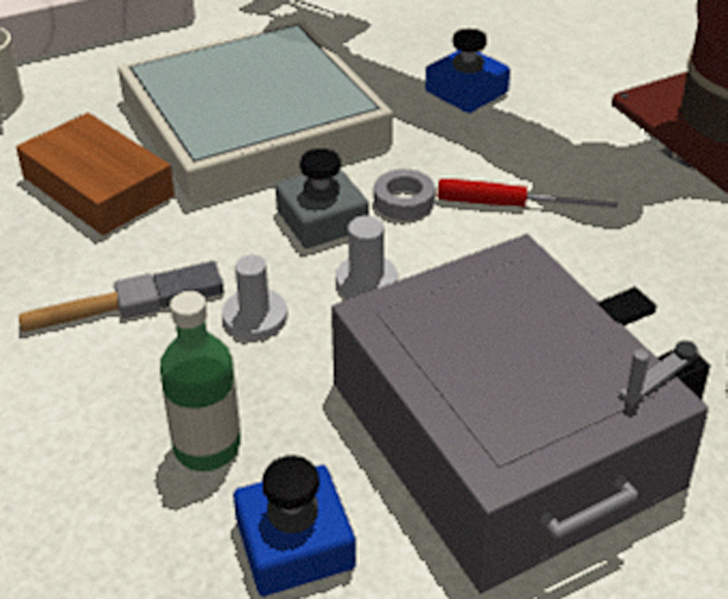

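View pics/c2.png

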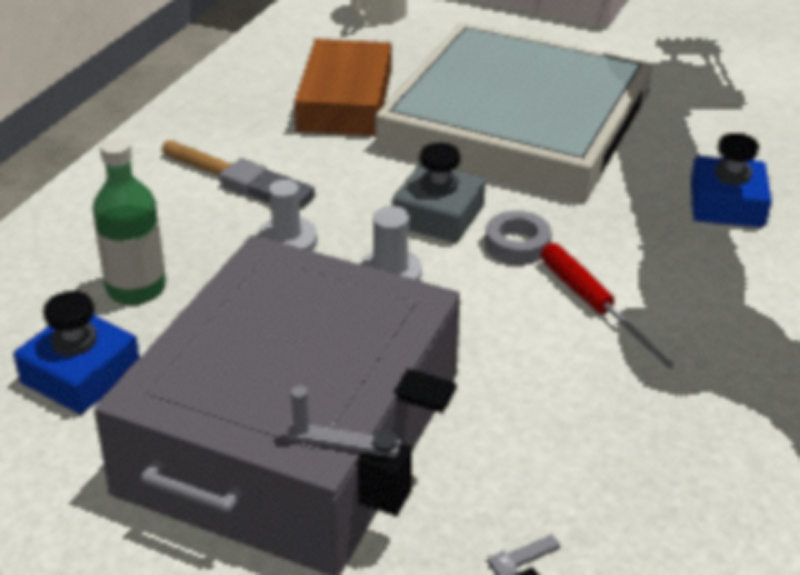

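The crops show exactly two standing samples, c1 (251,264) and (366,227). The grey trigger head is at c1 (320,160). What could be mistaken for it are the blue copies at c1 (290,480) and (470,40). Next I triangulate everything.

```bash
cat >h.py <<'E'
import numpy as np,cv2
from scipy.spatial.transform import Rotation as R
from scipy.optimize import least_squares
from station import monitor,eyes
def q2R(q): return R.from_quat(np.roll(np.asarray(q,float),-1))
def cam(n):
    c=eyes.camera_info(n); r=np.asarray(c["rotation"]); 
    return np.array(c["mtx"]),np.array(c["position"]),(q2R(r).as_matrix() if r.size==4 else r)
def ray(c,p):
    K,o,M=c; return o,M@np.linalg.solve(K,[p[0],p[1],1.])
def tri(cs,ps):
    A=[];b=[]
    for c,p in zip(cs,ps):
        o,d=ray(c,p); d/=np.linalg.norm(d); P=np.eye(3)-np.outer(d,d); A.append(P); b.append(P@o)
    x=np.linalg.lstsq(np.vstack(A),np.hstack(b),rcond=None)[0]
    return x,np.linalg.norm(np.vstack(A)@x-np.hstack(b))
def onz(c,p,z):
    o,d=ray(c,p); return o+d*(z-o[2])/d[2]
def proj(c,X):
    K,o,M=c; v=K@(M.T@(np.asarray(X)-o)); return v[:2]/v[2]
def st():
    s=monitor.get_state(); T=q2R(s["ee_rot"]).as_matrix(); return s,np.array(s["tool_pos"]),T
E
python3 - <<'E'
from h import *
C=cam("scene"),cam("side")
f1=lambda u,v:(150+u/2.14,170+v/2.14)
f2=lambda u,v:(140+u/2.5,160+v/2.5)
D=dict(S1=((251,264),(285,189)),S2=((366,227),(390,216)),plung=((320,160),(440,154)),
g1=((132,68),(393,112)),g2=((298,27),(640,65)),g0=((132,68),(465,30)),g3=((378,108),(583,157)),g4=((194,160),(393,112)),
L1=((333,305),(252,240)),L2=((529,236),(460,294)),L3=((705,408),(338,492)),L4=((490,513),(98,413)),post=((640,355),(300,392)),piv=((686,349),(385,443)))
for k,(a,b) in D.items():
    x,e=tri(C,[f1(*a),f2(*b)]); print(k,np.round(x,4),round(e,4))
E
```

```text
S1 [0.6687 0.0485 0.0683] 0.0013
S2 [0.548  0.0537 0.0739] 0.0
plung [ 0.5442 -0.0612  0.0809] 0.0009
g1 [ 0.6741 -0.2408  0.0697] 0.0851
g2 [ 0.4201 -0.3987  0.0477] 0.0006
g0 [ 0.6515 -0.3925  0.0485] 0.0016
g3 [ 0.4189 -0.1682  0.049 ] 0.0005
g4 [ 0.6496 -0.1699  0.0462] 0.0015
L1 [0.6362 0.1647 0.0947] 0.0038
L2 [0.4292 0.1615 0.0965] 0.0004
L3 [0.4238 0.4039 0.0938] 0.0006
L4 [0.6295 0.4112 0.0944] 0.0013
post [0.4713 0.3706 0.1451] 0.0004
piv [0.4073 0.3581 0.1095] 0.002
```

Emit:
apply_moves --dp '[[0,0,0],[0,0,0],[0,0,0],[0,0,0],[0,0,0]]' --dr '[[0,0,-8],[0,0,-8],[0,0,-8],[0,0,-8],[0,0,-8]]' --gripper '[87,87,87,87,87]' --newtons 20

```text
t: 0.6
tool_pos: [0.2889, -0.582, 0.222]
ee_rot: [-0.0, 0.835, 0.55, 0.0]
ft_force: [0.1, -1.3, -1.0]
gripper_width: 0.996
grasp_force: 0.0
```

Emit:
apply_moves --dp '[[0,0,0],[0,0,0],[0,0,0],[0,0,0]]' --dr '[[0,0,-8],[0,0,-8],[0,0,-7.6],[0,0,0]]' --gripper '[87,87,87,87]'

```text
t: 1.0
tool_pos: [0.2888, -0.582, 0.222]
ee_rot: [-0.0, 0.706, 0.708, 0.0]
ft_force: [0.7, 1.2, 0.7]
gripper_width: 1.001
grasp_force: 0.0
```

Emit:
apply_moves --dp '[[45,18,-5],[45,18,0],[45,18,0],[45,18,0],[45,18,0]]' --dr '[[0,0,0],[0,0,0],[0,0,0],[0,0,0],[0,0,0]]' --gripper '[87,87,87,87,87]'

```text
t: 1.5
tool_pos: [0.3793, -0.3552, 0.2275]
ee_rot: [0.0, 0.709, 0.705, 0.0]
ft_force: [0.5, 1.3, 0.2]
gripper_width: 0.999
grasp_force: 0.0
```

Emit:
apply_moves --dp '[[45,18,0],[45,18,0],[45,18,0],[45,18,0],[45,18,0]]' --dr '[[0,0,0],[0,0,0],[0,0,0],[0,0,0],[0,0,0]]' --gripper '[87,87,87,87,87]'

```text
t: 2.0
tool_pos: [0.4693, -0.1303, 0.2277]
ee_rot: [0.0, 0.709, 0.705, 0.0]
ft_force: [0.3, -0.9, 0.3]
gripper_width: 0.999
grasp_force: 0.0
```

Emit:
apply_moves --dp '[[40,18,0],[40,18,0],[0,0,0],[0,0,0]]' --dr '[[0,0,0],[0,0,0],[0,0,0],[0,0,0]]' --gripper '[87,87,87,87]'

```text
t: 2.4
tool_pos: [0.505, -0.0513, 0.2273]
ee_rot: [-0.0, 0.707, 0.707, -0.0]
ft_force: [-0.9, 0.3, -0.9]
gripper_width: 1.001
grasp_force: 0.0
```

```bash
python3 - <<'E'
from h import *
C=cam("scene")
print("bottle",onz(C,(150+205/2.14,170+455/2.14),0), "brush tip",onz(C,(150+220/2.14,170+280/2.14),0.02))
s,p,T=st();print(p,np.round(T,3).tolist(),np.round(s["joint_positions"],2))
c=cam("wrist");print(c[1],np.round(c[2],3).tolist(),c[0][0,0])
cv2.imwrite("pics/w1.png",eyes.grab_frame("wrist")[:,:,::-1])
for n in((.6687,.0485,.068),(.548,.0537,.074)):print(proj(c,n))
E
```

```text
bottle [0.77364598 0.18820255 0.        ] brush tip [0.68697526 0.00212826 0.02      ]
[ 0.50501881 -0.05131247  0.22733706] [[0.001, 1.0, -0.001], [1.0, -0.001, 0.0], [0.0, -0.001, -1.0]] [ 0.57  0.08 -0.58  1.77  0.04  1.3  -0.02]
[0.50542431 0.0293985  0.3900896 ] [[1.0, -0.0, -0.002], [-0.001, -0.956, -0.293], [-0.001, 0.293, -0.956]] 360.20277457192054
[517.46914569  99.03505176]
[374.73488199  91.96150995]
```

View pics/w1.png

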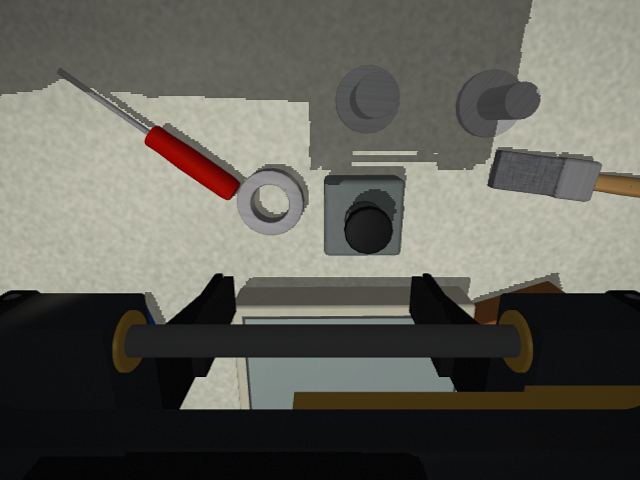

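The wrist view shows S2's top at (376,97), S1's top at (522,99) and the trigger at (365,220), within 5 px of the predictions. The brush is at (545,175) and the ring at (270,200). Grasping S2 now.

Emit:
apply_moves --dp '[[34,15,0],[34,15,0],[33,14,0],[0,0,40],[0,0,40]]' --dr '[[0,0,0],[0,0,0],[0,0,0],[0,0,0],[0,0,0]]' --gripper '[87,87,87,87,87]'

```text
t: 2.95
tool_pos: [0.5499, 0.0483, 0.1473]
ee_rot: [0.001, 0.708, 0.706, 0.001]
ft_force: [-0.6, -0.5, -0.4]
gripper_width: 0.996
grasp_force: 0.0
```

Emit:
apply_moves --dp '[[0,0,40],[0,0,38],[0,0,36],[0,0,0],[0,0,0]]' --dr '[[0,0,0],[0,0,0],[0,0,0],[0,0,0],[0,0,0]]' --gripper '[87,87,87,87,87]'

```text
t: 3.45
tool_pos: [0.5489, 0.0477, 0.034]
ee_rot: [-0.0, 0.708, 0.706, -0.0]
ft_force: [0.7, -0.0, 1.4]
gripper_width: 0.997
grasp_force: 0.0
```

Emit:
apply_moves --dp '[[0,0,0],[0,0,0],[0,0,0],[0,0,0],[0,0,0]]' --dr '[[0,0,0],[0,0,0],[0,0,0],[0,0,0],[0,0,0]]' --gripper '[20,20,20,20,20]' --newtons 25

```text
t: 3.95
tool_pos: [0.5492, 0.0488, 0.034]
ee_rot: [0.0, 0.707, 0.707, 0.0]
ft_force: [-0.1, 0.6, -0.3]
gripper_width: 0.633
grasp_force: 0.0
```

Emit:
apply_moves --dp '[[0,0,0],[0,0,0],[0,0,0]]' --dr '[[0,0,0],[0,0,0],[0,0,0]]' --gripper '[20,20,20]'

```text
t: 4.25
tool_pos: [0.5491, 0.0489, 0.0336]
ee_rot: [0.0, 0.707, 0.707, 0.0]
ft_force: [0.1, 0.7, 0.2]
gripper_width: 0.4
grasp_force: 25.0
```

Emit:
apply_moves --dp '[[0,0,-40],[0,0,-40],[0,0,-36],[0,0,0]]' --dr '[[0,0,0],[0,0,0],[0,0,0],[0,0,0]]' --gripper '[20,20,20,20]'

```text
t: 4.65
tool_pos: [0.5515, 0.0495, 0.1543]
ee_rot: [0.002, 0.707, 0.707, 0.003]
ft_force: [-0.2, 0.1, -3.5]
gripper_width: 0.396
grasp_force: 25.0
```

Emit:
apply_moves --dp '[[-40,-3,0],[-40,-3,0],[-40,-3,0],[-40,-3,0],[-40,-2,0]]' --dr '[[0,0,0],[0,0,0],[0,0,0],[0,0,0],[0,0,0]]' --gripper '[20,20,20,20,20]'

```text
t: 5.15
tool_pos: [0.5337, -0.1527, 0.1481]
ee_rot: [-0.001, 0.707, 0.707, -0.001]
ft_force: [0.7, -0.7, -2.7]
gripper_width: 0.4
grasp_force: 25.0
```

Emit:
apply_moves --dp '[[-40,0,0],[-40,0,0],[-40,0,0],[-30,0,0],[-24,0,0]]' --dr '[[0,0,0],[0,0,0],[0,0,0],[0,0,0],[0,0,0]]' --gripper '[20,20,20,20,20]'

```text
t: 5.65
tool_pos: [0.5335, -0.3274, 0.1475]
ee_rot: [-0.001, 0.708, 0.706, -0.001]
ft_force: [0.1, 0.5, -3.6]
gripper_width: 0.402
grasp_force: 25.0
```

Emit:
apply_moves --dp '[[0,0,0],[0,0,0],[0,0,30],[0,0,20],[0,0,0]]' --dr '[[0,0,0],[0,0,0],[0,0,0],[0,0,0],[0,0,0]]' --gripper '[20,20,20,20,20]'

```text
t: 6.15
tool_pos: [0.5331, -0.3225, 0.0959]
ee_rot: [-0.003, 0.706, 0.708, -0.001]
ft_force: [-0.6, 1.3, -3.5]
gripper_width: 0.401
grasp_force: 25.0
```

Lower the last 12 mm gently, release and rise.

Emit:
apply_moves --dp '[[0,0,6],[0,0,4],[0,0,2],[0,0,1],[0,0,0]]' --dr '[[0,0,0],[0,0,0],[0,0,0],[0,0,0],[0,0,0]]' --gripper '[20,20,20,20,20]'

```text
t: 6.65
tool_pos: [0.5351, -0.3252, 0.0868]
ee_rot: [0.0, 0.707, 0.707, 0.0]
ft_force: [0.4, 0.0, -3.0]
gripper_width: 0.399
grasp_force: 25.0
```

Emit:
apply_moves --dp '[[0,0,0],[0,0,0],[0,0,0],[0,0,0],[0,0,0]]' --dr '[[0,0,0],[0,0,0],[0,0,0],[0,0,0],[0,0,0]]' --gripper '[70,70,70,70,70]'

```text
t: 7.15
tool_pos: [0.5351, -0.3252, 0.0867]
ee_rot: [0.0, 0.707, 0.707, 0.0]
ft_force: [0.2, 0.4, 0.8]
gripper_width: 0.754
grasp_force: 0.0
```

Emit:
apply_moves --dp '[[0,0,-20],[0,0,-40],[0,0,-40],[0,0,-30],[0,0,0]]' --dr '[[0,0,0],[0,0,0],[0,0,0],[0,0,0],[0,0,0]]' --gripper '[87,87,87,87,87]'

```text
t: 7.65
tool_pos: [0.5371, -0.326, 0.2218]
ee_rot: [0.004, 0.707, 0.707, 0.001]
ft_force: [-0.5, -0.7, 0.3]
gripper_width: 0.997
grasp_force: 0.0
```

Emit:
apply_moves --dp '[[40,10,0],[40,10,0],[40,10,0],[40,10,0],[0,0,0]]' --dr '[[0,0,0],[0,0,0],[0,0,0],[0,0,0],[0,0,0]]' --gripper '[87,87,87,87,87]'

```text
t: 8.15
tool_pos: [0.5764, -0.1574, 0.2164]
ee_rot: [-0.001, 0.704, 0.71, 0.001]
ft_force: [-0.1, 0.3, -0.3]
gripper_width: 1.001
grasp_force: 0.0
```

```bash
cat >>h.py <<'E'
def circ(img,c,box,z,n,lo):
    pass
E
python3 - <<'E'
from h import *
s,p,T=st();print(p)
for n in("wrist","scene"):
    c=cam(n); I=eyes.grab_frame(n)[:,:,::-1].copy(); cv2.imwrite(f"pics/{n}2.png",I)
    print(n,[np.round(proj(c,X),1) for X in((.671,.048,.068),(.671,.048,.012),(.533,-.3225,.124),(.533,-.3225,.062))])
a=cv2.imread("pics/wrist2.png"); b=cv2.imread("pics/scene2.png")[150:330,130:370]
cv2.imwrite("pics/m2.png",np.hstack([cv2.resize(a,(400,300)),cv2.resize(b,(400,300))]))
E
```

```text
[ 0.5763518  -0.15735896  0.21640606]
wrist [array([455. , -54.6]), array([432.4, -24.2]), array([270.9, 416.3]), array([279.1, 370.1])]
scene [array([266.3, 294.1]), array([268. , 314.2]), array([260.4, 178.6]), array([262.1, 199.3])]
```

View pics/m2.png

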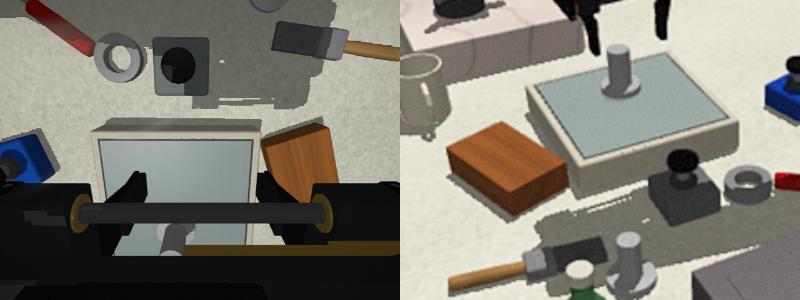

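The picture shows S2 upright on the glass, and S1 still at its place (scene 267,294). Grasping S1 next.

Emit:
apply_moves --dp '[[41,19,0],[41,19,0],[41,19,0],[41,19,0],[40,19,0]]' --dr '[[0,0,0],[0,0,0],[0,0,0],[0,0,0],[0,0,0]]' --gripper '[87,87,87,87,87]'

```text
t: 8.75
tool_pos: [0.6707, 0.038, 0.2159]
ee_rot: [0.0, 0.708, 0.706, -0.001]
ft_force: [0.6, 0.2, 0.5]
gripper_width: 0.998
grasp_force: 0.0
```

Emit:
apply_moves --dp '[[0,0,0],[0,0,40],[0,0,40],[0,0,40],[0,0,0]]' --dr '[[0,0,0],[0,0,0],[0,0,0],[0,0,0],[0,0,0]]' --gripper '[87,87,87,87,87]'

```text
t: 9.25
tool_pos: [0.6663, 0.0356, 0.09]
ee_rot: [-0.003, 0.708, 0.706, -0.004]
ft_force: [-0.8, 0.2, -0.3]
gripper_width: 0.999
grasp_force: 0.0
```

Emit:
apply_moves --dp '[[11,3,0],[0,0,30],[0,0,30],[0,0,0],[0,0,0]]' --dr '[[0,0,0],[0,0,0],[0,0,0],[0,0,0],[0,0,0]]' --gripper '[87,87,87,87,87]'

```text
t: 9.75
tool_pos: [0.6743, 0.0503, 0.039]
ee_rot: [0.001, 0.707, 0.707, 0.001]
ft_force: [-0.5, 0.2, 0.8]
gripper_width: 0.997
grasp_force: 0.0
```

Emit:
apply_moves --dp '[[0,0,0],[0,0,0],[0,0,0],[0,0,0],[0,0,0]]' --dr '[[0,0,0],[0,0,0],[0,0,0],[0,0,0],[0,0,0]]' --gripper '[20,20,20,20,20]'

```text
t: 10.25
tool_pos: [0.6731, 0.0498, 0.0368]
ee_rot: [0.0, 0.707, 0.707, 0.0]
ft_force: [-0.5, 0.2, -0.7]
gripper_width: 0.629
grasp_force: 0.0
```

Emit:
apply_moves --dp '[[0,0,0],[0,0,0],[0,0,0],[0,0,0],[0,0,0]]' --dr '[[0,0,0],[0,0,0],[0,0,0],[0,0,0],[0,0,0]]' --gripper '[20,20,20,20,20]'

```text
t: 10.75
tool_pos: [0.6728, 0.0498, 0.0365]
ee_rot: [-0.0, 0.707, 0.707, -0.0]
ft_force: [-0.3, 0.5, 0.6]
gripper_width: 0.328
grasp_force: 25.0
```

Emit:
apply_moves --dp '[[0,0,-40],[0,0,-40],[0,0,-40],[0,0,0],[0,0,0]]' --dr '[[0,0,0],[0,0,0],[0,0,0],[0,0,0],[0,0,0]]' --gripper '[20,20,20,20,20]'

```text
t: 11.25
tool_pos: [0.6732, 0.0498, 0.1569]
ee_rot: [0.0, 0.707, 0.707, 0.0]
ft_force: [-0.6, 0.1, -4.4]
gripper_width: 0.329
grasp_force: 25.0
```

Emit:
apply_moves --dp '[[-35,-17,0],[-35,-17,0],[-35,-17,0],[-35,-17,0],[-35,-17,0]]' --dr '[[0,0,0],[0,0,0],[0,0,0],[0,0,0],[0,0,0]]' --gripper '[20,20,20,20,20]'

```text
t: 11.75
tool_pos: [0.5857, -0.1266, 0.154]
ee_rot: [-0.002, 0.707, 0.707, -0.001]
ft_force: [0.2, -0.7, -3.7]
gripper_width: 0.331
grasp_force: 25.0
```

Emit:
apply_moves --dp '[[-35,-17,0],[-35,-17,0],[-25,-10,0],[-15,-8,0],[0,0,0]]' --dr '[[0,0,0],[0,0,0],[0,0,0],[0,0,0],[0,0,0]]' --gripper '[20,20,20,20,20]'

```text
t: 12.25
tool_pos: [0.5331, -0.2384, 0.1541]
ee_rot: [-0.002, 0.709, 0.705, -0.001]
ft_force: [-0.3, -0.6, -3.6]
gripper_width: 0.332
grasp_force: 25.0
```

Emit:
apply_moves --dp '[[0,0,20],[0,0,20],[0,0,15],[0,0,0],[0,0,0]]' --dr '[[0,0,0],[0,0,0],[0,0,0],[0,0,0],[0,0,0]]' --gripper '[20,20,20,20,20]'

```text
t: 12.75
tool_pos: [0.536, -0.2345, 0.1012]
ee_rot: [-0.001, 0.707, 0.707, 0.0]
ft_force: [0.1, -0.4, -3.2]
gripper_width: 0.327
grasp_force: 25.0
```

Emit:
apply_moves --dp '[[0,0,6],[0,0,4],[0,0,3],[0,0,0],[0,0,0]]' --dr '[[0,0,0],[0,0,0],[0,0,0],[0,0,0],[0,0,0]]' --gripper '[20,20,20,20,20]'

```text
t: 13.25
tool_pos: [0.536, -0.2352, 0.0887]
ee_rot: [0.0, 0.707, 0.707, 0.0]
ft_force: [-0.0, -0.2, -3.0]
gripper_width: 0.329
grasp_force: 25.0
```

Emit:
apply_moves --dp '[[0,0,0],[0,0,0],[0,0,0],[0,0,0],[0,0,0]]' --dr '[[0,0,0],[0,0,0],[0,0,0],[0,0,0],[0,0,0]]' --gripper '[70,70,70,70,70]'

```text
t: 13.75
tool_pos: [0.5361, -0.2352, 0.0887]
ee_rot: [0.0, 0.707, 0.707, 0.0]
ft_force: [-0.0, 0.5, -0.3]
gripper_width: 0.701
grasp_force: 0.0
```

Emit:
apply_moves --dp '[[0,0,-20],[0,0,-40],[0,0,-40],[0,0,-30],[0,0,0]]' --dr '[[0,0,0],[0,0,0],[0,0,0],[0,0,0],[0,0,0]]' --gripper '[70,70,70,70,70]'

```text
t: 14.25
tool_pos: [0.5383, -0.2357, 0.2235]
ee_rot: [0.004, 0.707, 0.707, 0.001]
ft_force: [0.2, -0.7, 0.7]
gripper_width: 0.805
grasp_force: 0.0
```

Emit:
apply_moves --dp '[[40,2,0],[40,2,0],[40,2,0],[40,2,0],[0,0,0]]' --dr '[[0,0,0],[0,0,0],[0,0,0],[0,0,0],[0,0,0]]' --gripper '[0,0,0,0,0]'

```text
t: 14.75
tool_pos: [0.544, -0.0683, 0.2185]
ee_rot: [-0.001, 0.704, 0.71, 0.001]
ft_force: [-0.4, -0.2, 0.6]
gripper_width: 0.435
grasp_force: 0.0
```

```bash
python3 - <<'E'
from h import *
s,p,T=st();print(p,s["gripper_width"])
im={}
for n in("side","scene"): im[n]=eyes.grab_frame(n)[:,:,::-1].copy()
b=cv2.resize(im["scene"][140:320,160:400],(400,300)); a=cv2.resize(im["side"][130:280,270:470],(400,300))
cv2.imwrite("pics/m3.png",np.hstack([a,b]))
# plunger from wrist2 picture pose approx unavailable -> from statics
C=cam("scene"),cam("side")
print(tri(C,[(150+320/2.14,170+160/2.14),(140+440/2.5,160+154/2.5)]))
print([(proj(c,X).round(1)) for c in C for X in((.544,-.061,.084),)])
E
```

```text
[ 0.54404976 -0.06826718  0.21846224] 0.4353949155341223
(array([ 0.54415194, -0.06123931,  0.08093654]), np.float64(0.0008584659380799087))
[array([299.7, 244. ]), array([316.1, 220.5])]
```

View pics/m3.png

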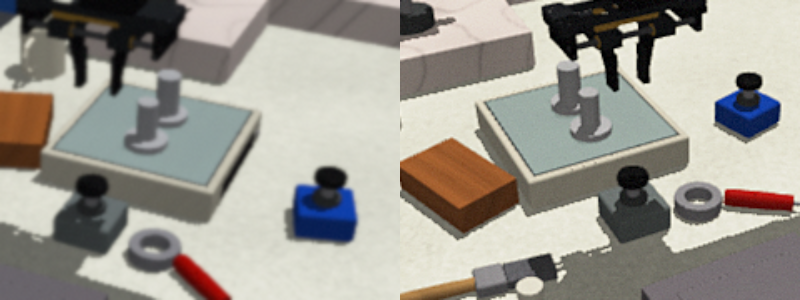

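Both samples stand on the glass, at scene crop (565,85) and (590,115). No third sample is visible. Pressing the trigger now.

Emit:
apply_moves --dp '[[7,0,0],[0,0,40],[0,0,40],[0,0,30],[0,0,0]]' --dr '[[0,0,0],[0,0,0],[0,0,0],[0,0,0],[0,0,0]]' --gripper '[0,0,0,0,0]'

```text
t: 15.35
tool_pos: [0.5409, -0.0691, 0.1044]
ee_rot: [-0.003, 0.708, 0.706, -0.002]
ft_force: [0.2, -1.2, 0.0]
gripper_width: 0.011
grasp_force: 0.0
```

Emit:
apply_moves --dp '[[0,0,0],[0,0,8],[0,0,6],[0,0,6],[0,0,0]]' --dr '[[0,0,0],[0,0,0],[0,0,0],[0,0,0],[0,0,0]]' --gripper '[0,0,0,0,0]'

```text
t: 15.85
tool_pos: [0.5436, -0.0682, 0.088]
ee_rot: [-0.0, 0.707, 0.707, -0.0]
ft_force: [0.2, 0.3, 0.0]
gripper_width: 0.007
grasp_force: 0.0
```

Emit:
apply_moves --dp '[[7,0,0],[0,0,4],[0,0,5],[0,0,5],[0,0,0]]' --dr '[[0,0,0],[0,0,0],[0,0,0],[0,0,0],[0,0,0]]' --gripper '[0,0,0,0,0]'

```text
t: 16.35
tool_pos: [0.5446, -0.0601, 0.0746]
ee_rot: [0.0, 0.707, 0.707, 0.001]
ft_force: [-1.6, 3.4, 7.6]
gripper_width: 0.008
grasp_force: 3.9
```

Emit:
apply_moves --dp '[[0,0,3],[0,0,2],[0,0,0],[0,0,0]]' --dr '[[0,0,0],[0,0,0],[0,0,0],[0,0,0]]' --gripper '[0,0,0,0]'

```text
t: 16.75
tool_pos: [0.5446, -0.0601, 0.0702]
ee_rot: [0.0, 0.707, 0.707, 0.001]
ft_force: [-2.2, 4.5, 9.5]
gripper_width: 0.005
grasp_force: 5.0
```

Emit:
apply_moves --dp '[[0,0,2],[0,0,2],[0,0,0],[0,0,0],[0,0,0]]' --dr '[[0,0,0],[0,0,0],[0,0,0],[0,0,0],[0,0,0]]' --gripper '[0,0,0,0,0]'

```text
t: 17.25
tool_pos: [0.5449, -0.0601, 0.0682]
ee_rot: [0.001, 0.707, 0.707, 0.0]
ft_force: [-11.4, 4.6, 31.6]
gripper_width: 0.004
grasp_force: 15.6
```

Emit:
apply_moves --dp '[[0,0,1],[0,0,1],[0,0,0],[0,0,0],[0,0,0]]' --dr '[[0,0,0],[0,0,0],[0,0,0],[0,0,0],[0,0,0]]' --gripper '[0,0,0,0,0]'

```text
t: 17.75
tool_pos: [0.5451, -0.0601, 0.068]
ee_rot: [0.001, 0.707, 0.707, 0.0]
ft_force: [-19.1, 4.0, 51.5]
gripper_width: 0.006
grasp_force: 25.4
```

```bash
python3 - <<'E'
from h import *
I=eyes.grab_frame("scene")[:,:,::-1].copy(); cv2.imwrite("pics/press.png",I)
b=cv2.resize(I[140:320,160:400],(400,300)); m=cv2.imread("pics/m3.png")[:,400:]
d=cv2.absdiff(b,m).max(2)[95:145,140:220]; print(d.mean(),d.max(),(d>40).sum())
E
```

```text
64.95925 192 1983
```

Emit:
apply_moves --dp '[[0,0,-10],[0,0,-40],[0,0,-40],[0,0,-40],[0,0,0]]' --dr '[[0,0,0],[0,0,0],[0,0,0],[0,0,0],[0,0,0]]' --gripper '[0,0,0,0,0]'

```text
t: 18.3
tool_pos: [0.5468, -0.0614, 0.1988]
ee_rot: [0.003, 0.707, 0.707, 0.002]
ft_force: [0.5, 0.7, 0.1]
gripper_width: 0.005
grasp_force: 0.0
```

```bash
python3 - <<'E'
from h import *
a=cv2.imread("pics/press.png")[140:320,160:400]; I=eyes.grab_frame("side")[:,:,::-1].copy(); b=I[130:280,270:470]
cv2.imwrite("pics/m4.png",np.hstack([cv2.resize(b,(400,300)),cv2.resize(a,(400,300))]))
E
```

```text
(no output)
```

View pics/m4.png

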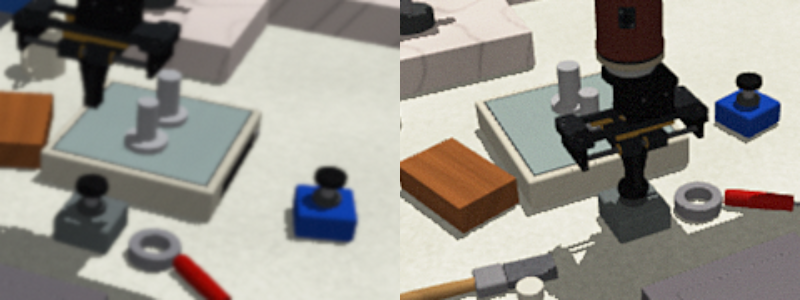

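The picture shows both samples standing on the glass with the plunger pressed home (force 51 N at z 0.068). Now the latch.

Emit:
apply_moves --dp '[[0,0,0],[40,-7,0],[40,-7,0],[40,-7,0],[40,-7,0]]' --dr '[[0,0,0],[0,0,0],[0,0,0],[0,0,0],[0,0,0]]' --gripper '[60,60,60,60,60]'

```text
t: 18.85
tool_pos: [0.5146, 0.0998, 0.1918]
ee_rot: [-0.001, 0.707, 0.707, -0.001]
ft_force: [0.8, 1.1, -0.2]
gripper_width: 0.372
grasp_force: 0.0
```

Emit:
apply_moves --dp '[[40,-7,0],[40,-7,0],[40,-7,0],[40,-7,0],[40,-7,0]]' --dr '[[0,0,0],[0,0,0],[0,0,0],[0,0,0],[0,0,0]]' --gripper '[60,60,60,60,60]'

```text
t: 19.35
tool_pos: [0.4799, 0.2996, 0.1917]
ee_rot: [-0.0, 0.707, 0.707, -0.001]
ft_force: [0.2, -0.2, -0.5]
gripper_width: 0.682
grasp_force: 0.0
```

Emit:
apply_moves --dp '[[40,-7,0],[20,-4,0],[0,0,0],[0,0,0]]' --dr '[[0,0,0],[0,0,0],[0,0,0],[0,0,0]]' --gripper '[60,60,60,60]'

```text
t: 19.75
tool_pos: [0.4694, 0.3582, 0.1918]
ee_rot: [-0.0, 0.707, 0.707, -0.001]
ft_force: [0.4, -1.4, -0.6]
gripper_width: 0.687
grasp_force: 0.0
```

```bash
python3 - <<'E'
from h import *
s,p,T=st();print(p,s["joint_positions"].round(2))
E
```

```text
[0.46939931 0.35824239 0.19184591] [-0.03  0.35 -0.86  1.62  0.27  1.3  -0.93]
```

Emit:
apply_moves --dp '[[12,2,0],[0,0,40],[0,0,30],[0,0,10],[0,0,0]]' --dr '[[0,0,0],[0,0,0],[0,0,0],[0,0,0],[0,0,0]]' --gripper '[60,60,60,60,60]'

```text
t: 20.25
tool_pos: [0.4719, 0.3698, 0.1124]
ee_rot: [-0.0, 0.707, 0.707, -0.001]
ft_force: [-0.6, -0.7, 1.6]
gripper_width: 0.69
grasp_force: 0.0
```

Emit:
apply_moves --dp '[[0,0,0],[0,0,0],[0,0,0],[0,0,0],[0,0,0]]' --dr '[[0,0,0],[0,0,0],[0,0,0],[0,0,0],[0,0,0]]' --gripper '[0,0,0,0,0]' --newtons 15

```text
t: 20.75
tool_pos: [0.4722, 0.3709, 0.114]
ee_rot: [0.0, 0.707, 0.707, 0.0]
ft_force: [-0.7, -0.2, 0.1]
gripper_width: 0.318
grasp_force: 0.0
```

Emit:
apply_moves --dp '[[0,0,0],[0,0,0],[0,0,0],[0,0,0]]' --dr '[[0,0,0],[0,0,0],[0,0,0],[0,0,0]]' --gripper '[0,0,0,0]'

```text
t: 21.15
tool_pos: [0.4729, 0.3709, 0.1137]
ee_rot: [0.0, 0.707, 0.707, 0.001]
ft_force: [5.6, 1.7, -2.0]
gripper_width: 0.132
grasp_force: 15.0
```

Emit:
apply_moves --dp '[[13,-4,0],[12,-7,0],[10,-9,0],[8,-11,0],[0,0,0]]' --dr '[[0,0,0],[0,0,0],[0,0,0],[0,0,0],[0,0,0]]' --gripper '[0,0,0,0,0]' --newtons 40

```text
t: 21.65
tool_pos: [0.4415, 0.4176, 0.1143]
ee_rot: [-0.001, 0.706, 0.708, 0.003]
ft_force: [11.1, 13.3, -9.0]
gripper_width: 0.123
grasp_force: 40.0
```

Emit:
apply_moves --dp '[[5,-12,0],[3,-13,0],[0,-13,0],[-1,-7,0],[0,0,0]]' --dr '[[0,0,0],[0,0,0],[0,0,0],[0,0,0],[0,0,0]]' --gripper '[0,0,0,0,0]'

```text
t: 22.15
tool_pos: [0.3949, 0.4226, 0.1143]
ee_rot: [-0.001, 0.706, 0.708, 0.001]
ft_force: [2.2, 6.7, 0.2]
gripper_width: 0.123
grasp_force: 40.0
```

```bash
python3 - <<'E'
from h import *
a=eyes.grab_frame("scene")[:,:,::-1][230:430,290:550]; b=eyes.grab_frame("side")[:,:,::-1][230:400,150:370]
cv2.imwrite("pics/m5.png",np.hstack([cv2.resize(b,(400,310)),cv2.resize(a,(400,310))]))
E
```

```text
(no output)
```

View pics/m5.png

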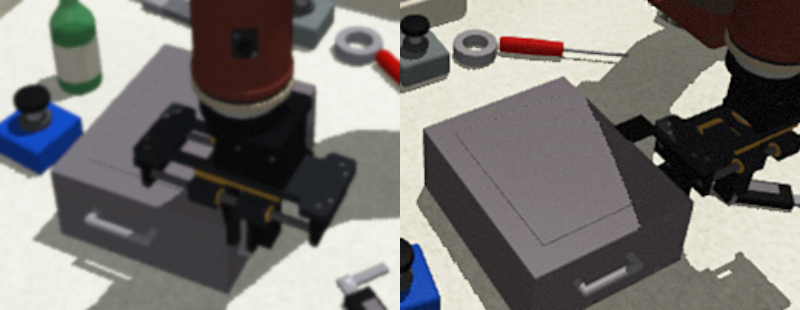

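The picture shows the latch swung clear (post at about 100°) with the gripper still on it at crop (250,220). Releasing, rising and turning 90° for the tab.

Emit:
apply_moves --dp '[[0,0,0],[0,0,0],[0,0,0],[0,0,0],[0,0,-20]]' --dr '[[0,0,0],[0,0,0],[0,0,0],[0,0,0],[0,0,0]]' --gripper '[50,50,50,50,50]'

```text
t: 22.75
tool_pos: [0.3951, 0.4192, 0.1314]
ee_rot: [-0.0, 0.707, 0.707, -0.002]
ft_force: [0.1, 0.4, -0.1]
gripper_width: 0.491
grasp_force: 0.0
```

Emit:
apply_moves --dp '[[0,0,-30],[0,0,-30],[0,0,0],[0,0,0],[0,0,0]]' --dr '[[0,0,0],[0,0,0],[0,0,-8],[0,0,-8],[0,0,-8]]' --gripper '[50,50,50,50,50]'

```text
t: 23.25
tool_pos: [0.3961, 0.4206, 0.1938]
ee_rot: [0.0, 0.542, 0.84, -0.0]
ft_force: [0.2, 0.2, 0.1]
gripper_width: 0.572
grasp_force: 0.0
```

Emit:
apply_moves --dp '[[0,0,0],[0,0,0],[0,0,0],[0,0,0],[0,0,0]]' --dr '[[0,0,-8],[0,0,-8],[0,0,-8],[0,0,-8],[0,0,-8]]' --gripper '[50,50,50,50,50]'

```text
t: 23.75
tool_pos: [0.396, 0.4205, 0.1935]
ee_rot: [-0.0, 0.222, 0.975, -0.0]
ft_force: [-0.1, -0.1, 0.5]
gripper_width: 0.571
grasp_force: 0.0
```

Emit:
apply_moves --dp '[[0,0,0],[0,0,0],[0,0,0],[0,0,0],[0,0,0]]' --dr '[[0,0,-8],[0,0,-8],[0,0,-8],[0,0,0],[0,0,0]]' --gripper '[50,50,50,50,50]'

```text
t: 24.25
tool_pos: [0.396, 0.4206, 0.1934]
ee_rot: [-0.0, 0.02, 1.0, -0.0]
ft_force: [-0.7, 0.1, -0.0]
gripper_width: 0.577
grasp_force: 0.0
```

```bash
python3 - <<'E'
from h import *
s,p,T=st();print(p,T.round(3).tolist(),s["joint_positions"].round(2))
C=cam("scene")
for u in((655,305),(628,290),(600,308),(625,322)):print(onz(C,(150+u[0]/2.14,170+u[1]/2.14),.098).round(4))
E
```

```text
[0.39598481 0.42064952 0.19341016] [[-0.999, 0.039, -0.001], [0.039, 0.999, -0.0], [0.001, -0.0, -1.0]] [ 0.04  0.45 -1.19  1.64  0.42  1.35  0.31]
[0.3857 0.2937 0.098 ]
[0.3946 0.2671 0.098 ]
[0.4309 0.2747 0.098 ]
[0.4224 0.2988 0.098 ]
```

Emit:
apply_moves --dp '[[-2,-35,0],[-2,-35,0],[-2,-35,0],[-2,-32,0],[0,0,0]]' --dr '[[0,0,0],[0,0,0],[0,0,0],[0,0,0],[0,0,-3]]' --gripper '[60,60,60,60,60]'

```text
t: 24.75
tool_pos: [0.4006, 0.2786, 0.1932]
ee_rot: [0.001, -0.004, 1.0, -0.002]
ft_force: [1.0, -0.0, 1.0]
gripper_width: 0.684
grasp_force: 0.0
```

Emit:
apply_moves --dp '[[0,0,0],[0,0,0]]' --dr '[[0,0,0],[0,0,0]]' --gripper '[60,60]'

```text
t: 24.95
tool_pos: [0.3991, 0.2841, 0.1938]
ee_rot: [0.0, -0.007, 1.0, 0.0]
ft_force: [-0.5, -1.0, 0.4]
gripper_width: 0.688
grasp_force: 0.0
```

Emit:
apply_moves --dp '[[0,0,40],[0,0,40],[0,0,30],[0,0,8],[0,0,0]]' --dr '[[0,0,0],[0,0,0],[0,0,0],[0,0,0],[0,0,0]]' --gripper '[60,60,60,60,60]'

```text
t: 25.45
tool_pos: [0.3982, 0.2846, 0.0751]
ee_rot: [-0.001, -0.009, 1.0, 0.0]
ft_force: [-0.5, 0.7, 0.3]
gripper_width: 0.688
grasp_force: 0.0
```

Emit:
apply_moves --dp '[[0,0,0],[0,0,0],[0,0,0],[0,0,0],[0,0,0]]' --dr '[[0,0,0],[0,0,0],[0,0,0],[0,0,0],[0,0,0]]' --gripper '[10,10,10,10,10]' --newtons 25

```text
t: 25.95
tool_pos: [0.3998, 0.2814, 0.0758]
ee_rot: [0.0, -0.008, 1.0, -0.002]
ft_force: [-2.8, -4.9, 11.2]
gripper_width: 0.337
grasp_force: 25.0
```

Emit:
apply_moves --dp '[[0,0,0],[0,0,0]]' --dr '[[0,0,0],[0,0,0]]' --gripper '[10,10]'

```text
t: 26.15
tool_pos: [0.3998, 0.2816, 0.0759]
ee_rot: [0.0, -0.008, 1.0, -0.002]
ft_force: [-0.8, -8.6, 8.6]
gripper_width: 0.34
grasp_force: 25.0
```

Emit:
apply_moves --dp '[[-1,-2,-16],[-1,0,-16],[-3,0,-16],[-4,0,-16],[0,0,0]]' --dr '[[0,0,0],[0,0,0],[0,0,0],[0,0,0],[0,0,0]]' --gripper '[10,10,10,10,10]'

```text
t: 26.65
tool_pos: [0.4094, 0.2816, 0.142]
ee_rot: [0.001, -0.008, 1.0, -0.0]
ft_force: [2.1, -1.1, -1.1]
gripper_width: 0.34
grasp_force: 25.0
```

Emit:
apply_moves --dp '[[-6,0,-16],[-5,0,-15],[-8,0,-15],[-8,0,-14],[-10,0,-13]]' --dr '[[0,0,0],[0,0,0],[0,0,0],[0,0,0],[0,0,0]]' --gripper '[10,10,10,10,10]'

```text
t: 27.15
tool_pos: [0.4443, 0.2823, 0.2134]
ee_rot: [-0.001, -0.009, 1.0, -0.0]
ft_force: [-2.6, -0.3, -1.7]
gripper_width: 0.339
grasp_force: 25.0
```

Emit:
apply_moves --dp '[[-10,0,-13],[-11,0,-12],[-12,0,-12],[-13,0,-10],[-13,0,-10]]' --dr '[[0,0,0],[0,0,0],[0,0,0],[0,0,0],[0,0,0]]' --gripper '[10,10,10,10,10]'

```text
t: 27.65
tool_pos: [0.5035, 0.2836, 0.2702]
ee_rot: [-0.001, -0.009, 1.0, -0.0]
ft_force: [0.9, 1.0, -5.6]
gripper_width: 0.343
grasp_force: 25.0
```

Emit:
apply_moves --dp '[[-14,0,-8],[-14,0,-8],[-15,0,-6],[-15,0,-6],[-16,0,-4]]' --dr '[[0,0,0],[0,0,0],[0,0,0],[0,0,0],[0,0,0]]' --gripper '[10,10,10,10,10]'

```text
t: 28.15
tool_pos: [0.5775, 0.2853, 0.3027]
ee_rot: [-0.001, -0.009, 1.0, 0.0]
ft_force: [-5.3, -1.3, 4.3]
gripper_width: 0.341
grasp_force: 25.0
```

Emit:
apply_moves --dp '[[-16,0,-4],[-16,0,-2],[-16,0,-1],[-14,0,0],[0,0,0]]' --dr '[[0,0,0],[0,0,0],[0,0,0],[0,0,0],[0,0,0]]' --gripper '[10,10,10,10,10]'

```text
t: 28.65
tool_pos: [0.6411, 0.2867, 0.3097]
ee_rot: [-0.0, -0.009, 1.0, 0.002]
ft_force: [0.1, -0.0, 3.7]
gripper_width: 0.339
grasp_force: 25.0
```

Emit:
apply_moves --dp '[[0,0,0],[0,0,0],[0,0,0],[0,0,-15],[0,0,-35]]' --dr '[[0,0,0],[0,0,0],[0,0,0],[0,0,0],[0,0,0]]' --gripper '[60,60,60,60,60]'

```text
t: 29.15
tool_pos: [0.6397, 0.2846, 0.3573]
ee_rot: [-0.002, -0.009, 1.0, -0.001]
ft_force: [-0.6, 0.2, 0.0]
gripper_width: 0.664
grasp_force: 0.0
```

Emit:
apply_moves --dp '[[0,0,-20],[0,-45,0],[0,-45,0],[0,-45,0],[0,-45,0]]' --dr '[[0,0,0],[0,0,0],[0,0,0],[0,0,0],[0,0,0]]' --gripper '[60,60,60,60,60]'

```text
t: 29.65
tool_pos: [0.643, 0.1043, 0.3799]
ee_rot: [0.0, -0.009, 1.0, -0.0]
ft_force: [1.0, -0.4, -0.0]
gripper_width: 0.691
grasp_force: 0.0
```

Emit:
apply_moves --dp '[[0,-45,0],[0,-45,0],[0,0,40],[0,0,40],[0,0,0]]' --dr '[[0,0,0],[0,0,0],[0,0,0],[0,0,0],[0,0,0]]' --gripper '[60,60,60,60,60]'

```text
t: 30.15
tool_pos: [0.6429, 0.0143, 0.2947]
ee_rot: [-0.003, -0.008, 1.0, -0.001]
ft_force: [0.2, 0.4, -0.4]
gripper_width: 0.692
grasp_force: 0.0
```

Emit:
apply_moves --dp '[[0,0,0],[0,0,0],[0,0,0],[0,0,0],[0,0,0]]' --dr '[[0,0,8],[0,0,8],[0,0,8],[0,0,8],[0,0,8]]' --gripper '[80,80,80,80,80]'

```text
t: 30.65
tool_pos: [0.6455, 0.0169, 0.3019]
ee_rot: [0.001, 0.336, 0.942, 0.001]
ft_force: [0.6, 0.8, 0.1]
gripper_width: 0.915
grasp_force: 0.0
```

Emit:
apply_moves --dp '[[0,0,0],[0,0,0],[0,0,0],[0,0,0],[0,0,0]]' --dr '[[0,0,8],[0,0,8],[0,0,8],[0,0,8],[0,0,8]]' --gripper '[80,80,80,80,80]'

```text
t: 31.15
tool_pos: [0.6455, 0.0171, 0.302]
ee_rot: [0.001, 0.638, 0.77, 0.001]
ft_force: [0.3, 0.1, -0.2]
gripper_width: 0.92
grasp_force: 0.0
```

Emit:
apply_moves --dp '[[0,0,0],[0,0,0],[0,0,0]]' --dr '[[0,0,8],[0,0,3],[0,0,0]]' --gripper '[80,80,80]'

```text
t: 31.45
tool_pos: [0.6455, 0.0171, 0.3017]
ee_rot: [0.001, 0.707, 0.707, 0.001]
ft_force: [-0.7, 0.3, -0.8]
gripper_width: 0.918
grasp_force: 0.0
```

```bash
python3 - <<'E'
from h import *
s,p,T=st();print(p,T.round(3).tolist(),s["joint_positions"].round(2))
a=eyes.grab_frame("scene")[:,:,::-1][150:450,190:550]; b=eyes.grab_frame("side")[:,:,::-1][150:400,140:440]
cv2.imwrite("pics/m6.png",np.hstack([cv2.resize(b,(400,333)),cv2.resize(a,(400,333))]))
E
```

```text
[0.64550289 0.01705546 0.30167083] [[-0.001, 1.0, 0.003], [1.0, 0.001, 0.0], [0.0, 0.003, -1.0]] [ 0.46  0.39 -0.77  1.32  0.27  1.53 -0.28]
```

View pics/m6.png

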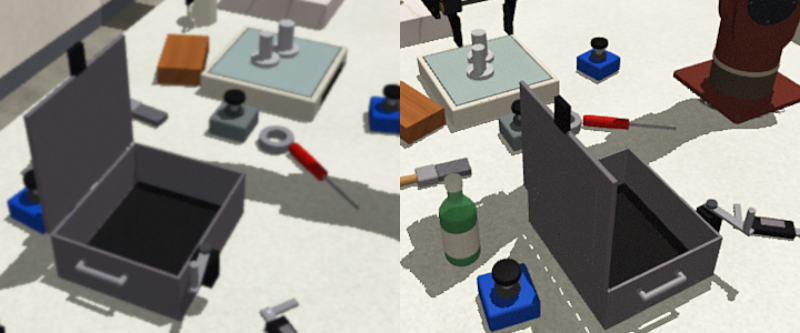

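The lid is upright and the latch is clear. The near sample on the glass seems to have been knocked, from scene x 275 to 261, so I'll measure again.

```bash
python3 - <<'E'
from h import *
a=eyes.grab_frame("scene")[:,:,::-1][160:260,200:333]; b=eyes.grab_frame("side")[:,:,::-1][150:250,287:420]
cv2.imwrite("pics/m7.png",np.hstack([cv2.resize(b,(399,300),interpolation=2),cv2.resize(a,(399,300),interpolation=2)]))
E
```

```text
(no output)
```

View pics/m7.png

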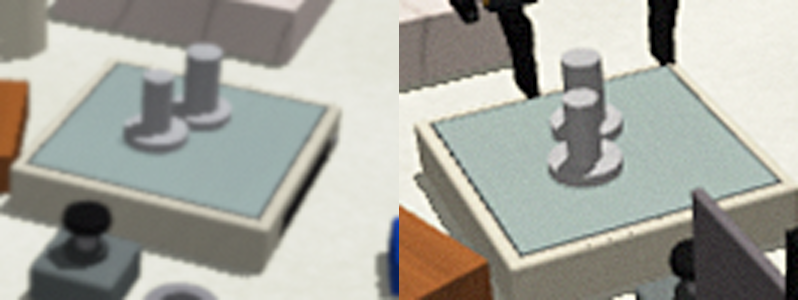

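```bash
python3 - <<'E'
from h import *
C=cam("scene"),cam("side")
for a,b in(((182,97),(158,76)),((182,57),(204,51)),((186,163),(156,133))):
    x,e=tri(C,[(200+a[0]/3,160+a[1]/3),(287+b[0]/3,150+b[1]/3)]);print(x.round(4),round(e,4))
E
```

```text
[ 0.5569 -0.2604  0.1201] 0.001
[ 0.5325 -0.3219  0.1233] 0.0002
[ 0.5571 -0.264   0.0542] 0.0
```

Emit:
apply_moves --dp '[[0,0,0],[-40,-12,20],[-40,-12,20],[-40,-12,20],[-40,-12,20]]' --dr '[[0,0,0],[0,0,0],[0,0,0],[0,0,0],[0,0,0]]' --gripper '[80,80,80,80,80]'

```text
t: 32.15
tool_pos: [0.5962, -0.1457, 0.218]
ee_rot: [0.0, 0.707, 0.707, -0.0]
ft_force: [0.4, -0.5, -0.3]
gripper_width: 0.923
grasp_force: 0.0
```

Emit:
apply_moves --dp '[[-40,-13,0],[-40,-13,0],[-40,-13,0],[0,0,0],[0,0,0]]' --dr '[[0,0,0],[0,0,0],[0,0,0],[0,0,0],[0,0,0]]' --gripper '[80,80,80,80,80]'

```text
t: 32.65
tool_pos: [0.5574, -0.2654, 0.2184]
ee_rot: [-0.0, 0.708, 0.706, 0.0]
ft_force: [0.2, 0.7, 1.4]
gripper_width: 0.918
grasp_force: 0.0
```

Emit:
apply_moves --dp '[[0,0,25],[0,0,25],[0,0,0],[0,0,0]]' --dr '[[0,0,0],[0,0,0],[0,0,0],[0,0,0]]' --gripper '[80,80,80,80]'

```text
t: 33.05
tool_pos: [0.5584, -0.2628, 0.1691]
ee_rot: [-0.0, 0.706, 0.708, 0.0]
ft_force: [0.5, 0.5, 0.3]
gripper_width: 0.916
grasp_force: 0.0
```

Emit:
apply_moves --dp '[[0,0,30],[0,0,30],[0,0,20],[0,0,0],[0,0,0]]' --dr '[[0,0,0],[0,0,0],[0,0,0],[0,0,0],[0,0,0]]' --gripper '[80,80,80,80,80]'

```text
t: 33.55
tool_pos: [0.559, -0.2639, 0.0903]
ee_rot: [0.001, 0.707, 0.707, 0.0]
ft_force: [-0.1, 0.1, 0.5]
gripper_width: 0.919
grasp_force: 0.0
```

Emit:
apply_moves --dp '[[0,0,0],[0,0,0],[0,0,0],[0,0,0],[0,0,0]]' --dr '[[0,0,0],[0,0,0],[0,0,0],[0,0,0],[0,0,0]]' --gripper '[20,20,20,20,20]'

```text
t: 34.05
tool_pos: [0.558, -0.2642, 0.0888]
ee_rot: [0.0, 0.707, 0.707, 0.0]
ft_force: [-0.3, -0.1, -0.2]
gripper_width: 0.55
grasp_force: 0.0
```

Emit:
apply_moves --dp '[[0,0,0],[0,0,0],[0,0,0],[0,0,0],[0,0,0]]' --dr '[[0,0,0],[0,0,0],[0,0,0],[0,0,0],[0,0,0]]' --gripper '[20,20,20,20,20]'

```text
t: 34.55
tool_pos: [0.5583, -0.2641, 0.0887]
ee_rot: [0.0, 0.707, 0.707, 0.0]
ft_force: [0.6, -0.2, 0.0]
gripper_width: 0.333
grasp_force: 25.0
```

Emit:
apply_moves --dp '[[0,0,-25],[0,0,-30],[0,0,-30],[0,0,-25],[40,-4,0]]' --dr '[[0,0,0],[0,0,0],[0,0,0],[0,0,0],[0,0,0]]' --gripper '[20,20,20,20,20]'

```text
t: 35.05
tool_pos: [0.5543, -0.2303, 0.2012]
ee_rot: [0.003, 0.71, 0.704, -0.0]
ft_force: [0.7, 0.9, -3.8]
gripper_width: 0.327
grasp_force: 25.0
```

Emit:
apply_moves --dp '[[40,-4,0],[40,-4,0],[40,-4,0],[40,-4,0],[40,-4,0]]' --dr '[[0,0,0],[0,0,0],[0,0,0],[0,0,0],[0,0,0]]' --gripper '[20,20,20,20,20]'

```text
t: 35.55
tool_pos: [0.5327, -0.0228, 0.198]
ee_rot: [-0.0, 0.707, 0.707, -0.001]
ft_force: [1.0, -0.0, -3.3]
gripper_width: 0.332
grasp_force: 25.0
```

Emit:
apply_moves --dp '[[40,-4,0],[40,-4,0],[40,-4,0],[40,-4,0],[40,-3,0]]' --dr '[[0,0,0],[0,0,0],[0,0,0],[0,0,0],[0,0,0]]' --gripper '[20,20,20,20,20]'

```text
t: 36.05
tool_pos: [0.5139, 0.1768, 0.1981]
ee_rot: [0.0, 0.707, 0.707, -0.001]
ft_force: [1.1, 0.3, -2.9]
gripper_width: 0.33
grasp_force: 25.0
```

Emit:
apply_moves --dp '[[40,-3,0],[40,-3,0],[40,-3,0],[30,-3,0],[0,0,0]]' --dr '[[0,0,0],[0,0,0],[0,0,0],[0,0,0],[0,0,0]]' --gripper '[20,20,20,20,20]'

```text
t: 36.55
tool_pos: [0.5, 0.3307, 0.1981]
ee_rot: [-0.002, 0.705, 0.71, -0.0]
ft_force: [-0.8, 0.0, -4.1]
gripper_width: 0.329
grasp_force: 25.0
```

Emit:
apply_moves --dp '[[0,0,0],[0,0,0]]' --dr '[[0,0,0],[0,0,0]]' --gripper '[20,20]'

```text
t: 36.75
tool_pos: [0.5032, 0.3244, 0.198]
ee_rot: [0.0, 0.708, 0.707, -0.001]
ft_force: [0.5, 0.1, -2.5]
gripper_width: 0.33
grasp_force: 25.0
```

Emit:
apply_moves --dp '[[14,1,0],[0,0,0],[0,0,30],[0,0,35],[0,0,35]]' --dr '[[0,0,0],[0,0,0],[0,0,0],[0,0,0],[0,0,0]]' --gripper '[20,20,20,20,20]'

```text
t: 37.25
tool_pos: [0.5047, 0.3381, 0.0977]
ee_rot: [0.001, 0.708, 0.706, 0.0]
ft_force: [-0.2, 0.0, -3.4]
gripper_width: 0.329
grasp_force: 25.0
```

Emit:
apply_moves --dp '[[0,0,25],[0,0,15],[0,0,7],[0,0,0],[0,0,0]]' --dr '[[0,0,0],[0,0,0],[0,0,0],[0,0,0],[0,0,0]]' --gripper '[20,20,20,20,20]'

```text
t: 37.75
tool_pos: [0.5046, 0.3403, 0.0529]
ee_rot: [0.0, 0.707, 0.707, 0.001]
ft_force: [-0.1, 0.3, -2.6]
gripper_width: 0.331
grasp_force: 25.0
```

Emit:
apply_moves --dp '[[0,0,4],[0,0,3],[0,0,0],[0,0,0]]' --dr '[[0,0,0],[0,0,0],[0,0,0],[0,0,0]]' --gripper '[20,20,20,20]'

```text
t: 38.15
tool_pos: [0.5039, 0.3399, 0.0446]
ee_rot: [-0.0, 0.707, 0.707, -0.0]
ft_force: [-0.0, 0.9, -4.2]
gripper_width: 0.335
grasp_force: 25.0
```

Emit:
apply_moves --dp '[[0,0,0],[0,0,0],[0,0,0],[0,0,0],[0,0,-5]]' --dr '[[0,0,0],[0,0,0],[0,0,0],[0,0,0],[0,0,0]]' --gripper '[60,60,60,60,60]'

```text
t: 38.65
tool_pos: [0.5037, 0.3397, 0.0493]
ee_rot: [-0.0, 0.707, 0.707, -0.0]
ft_force: [-0.9, -0.0, -0.3]
gripper_width: 0.654
grasp_force: 0.0
```

Emit:
apply_moves --dp '[[0,0,-30],[0,0,-40],[0,0,-40],[0,0,-40],[0,0,-10]]' --dr '[[0,0,0],[0,0,0],[0,0,0],[0,0,0],[0,0,0]]' --gripper '[60,60,60,60,60]'

```text
t: 39.15
tool_pos: [0.505, 0.3416, 0.2149]
ee_rot: [0.001, 0.707, 0.707, 0.003]
ft_force: [-0.8, 1.3, 0.3]
gripper_width: 0.69
grasp_force: 0.0
```

Emit:
apply_moves --dp '[[-45,2,0],[-45,2,0],[-45,2,0],[-45,2,0],[-45,2,0]]' --dr '[[0,0,0],[0,0,0],[0,0,0],[0,0,0],[0,0,0]]' --gripper '[60,60,60,60,60]'

```text
t: 39.65
tool_pos: [0.5136, 0.113, 0.2095]
ee_rot: [0.0, 0.707, 0.707, -0.0]
ft_force: [0.5, -0.1, 0.3]
gripper_width: 0.688
grasp_force: 0.0
```

Emit:
apply_moves --dp '[[-45,2,0],[-45,2,0],[-45,2,0],[-45,2,0],[-45,2,0]]' --dr '[[0,0,0],[0,0,0],[0,0,0],[0,0,0],[0,0,0]]' --gripper '[80,80,80,80,80]'

```text
t: 40.15
tool_pos: [0.5235, -0.112, 0.2096]
ee_rot: [0.0, 0.707, 0.707, -0.0]
ft_force: [1.4, -0.3, 0.4]
gripper_width: 0.915
grasp_force: 0.0
```

```bash
python3 - <<'E'
from h import *
s,p,T=st();print(p)
a=eyes.grab_frame("scene")[:,:,::-1][160:360,200:466]; b=eyes.grab_frame("side")[:,:,::-1][150:350,190:456]
cv2.imwrite("pics/m8.png",np.hstack([cv2.resize(b,(399,300),interpolation=2),cv2.resize(a,(399,300),interpolation=2)]))
E
```

```text
[ 0.52353924 -0.11200515  0.20962985]
```

View pics/m8.png

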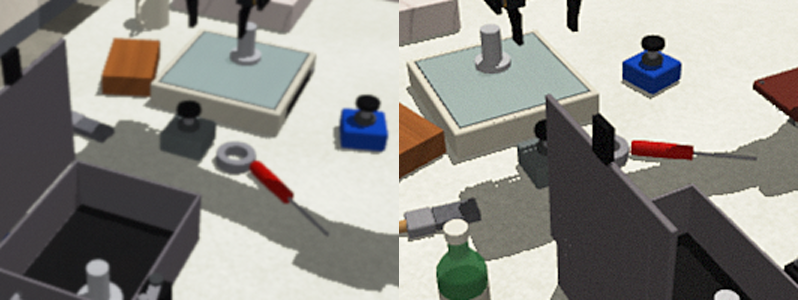

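S1 stands in the case (side crop 97,280), and S2 is unmoved on the glass (top at scene 261,180). Fetching S2.

Emit:
apply_moves --dp '[[0,0,0],[-45,3,0],[-45,3,0],[-45,2,0],[-45,2,0]]' --dr '[[0,0,0],[0,0,0],[0,0,0],[0,0,0],[0,0,0]]' --gripper '[80,80,80,80,80]'

```text
t: 40.75
tool_pos: [0.5347, -0.2896, 0.2098]
ee_rot: [0.0, 0.706, 0.708, 0.0]
ft_force: [0.1, 0.0, 0.3]
gripper_width: 0.914
grasp_force: 0.0
```

Emit:
apply_moves --dp '[[-28,0,0],[0,0,0],[0,0,0]]' --dr '[[0,0,0],[0,0,0],[0,0,0]]' --gripper '[80,80,80]'

```text
t: 41.05
tool_pos: [0.5346, -0.3164, 0.2093]
ee_rot: [-0.0, 0.707, 0.708, 0.001]
ft_force: [0.3, 0.2, 0.2]
gripper_width: 0.917
grasp_force: 0.0
```

Emit:
apply_moves --dp '[[-8,0,0],[0,0,40],[0,0,40],[0,0,30],[0,0,12]]' --dr '[[0,0,0],[0,0,0],[0,0,0],[0,0,0],[0,0,0]]' --gripper '[80,80,80,80,80]'

```text
t: 41.55
tool_pos: [0.5328, -0.3241, 0.0848]
ee_rot: [-0.002, 0.706, 0.708, -0.0]
ft_force: [-1.1, 0.9, -0.4]
gripper_width: 0.915
grasp_force: 0.0
```

Emit:
apply_moves --dp '[[0,0,0],[0,0,0],[0,0,0],[0,0,0],[0,0,0]]' --dr '[[0,0,0],[0,0,0],[0,0,0],[0,0,0],[0,0,0]]' --gripper '[20,20,20,20,20]'

```text
t: 42.05
tool_pos: [0.5343, -0.3264, 0.0886]
ee_rot: [0.001, 0.707, 0.707, 0.0]
ft_force: [0.2, -0.5, 0.5]
gripper_width: 0.555
grasp_force: 0.0
```

Emit:
apply_moves --dp '[[0,0,0],[0,0,0],[0,0,0],[0,0,0],[0,0,0]]' --dr '[[0,0,0],[0,0,0],[0,0,0],[0,0,0],[0,0,0]]' --gripper '[20,20,20,20,20]'

```text
t: 42.55
tool_pos: [0.5342, -0.3263, 0.0879]
ee_rot: [0.0, 0.707, 0.707, 0.0]
ft_force: [1.6, -0.4, 4.5]
gripper_width: 0.4
grasp_force: 25.0
```

Emit:
apply_moves --dp '[[0,0,-25],[0,0,-30],[0,0,-30],[0,0,-25],[40,-2,0]]' --dr '[[0,0,0],[0,0,0],[0,0,0],[0,0,0],[0,0,0]]' --gripper '[20,20,20,20,20]'

```text
t: 43.05
tool_pos: [0.5319, -0.2922, 0.2]
ee_rot: [0.002, 0.71, 0.704, -0.0]
ft_force: [0.5, -0.5, -4.1]
gripper_width: 0.401
grasp_force: 25.0
```

Emit:
apply_moves --dp '[[40,-2,0],[40,-2,0],[40,-2,0],[40,-2,0],[40,-2,0]]' --dr '[[0,0,0],[0,0,0],[0,0,0],[0,0,0],[0,0,0]]' --gripper '[20,20,20,20,20]'

```text
t: 43.55
tool_pos: [0.5209, -0.0846, 0.1968]
ee_rot: [-0.001, 0.707, 0.707, -0.001]
ft_force: [0.4, 1.1, -3.4]
gripper_width: 0.402
grasp_force: 25.0
```

Emit:
apply_moves --dp '[[40,-2,0],[40,-2,0],[40,-2,0],[40,-2,0],[40,-3,0]]' --dr '[[0,0,0],[0,0,0],[0,0,0],[0,0,0],[0,0,0]]' --gripper '[20,20,20,20,20]'

```text
t: 44.05
tool_pos: [0.51, 0.1151, 0.197]
ee_rot: [-0.0, 0.707, 0.707, -0.001]
ft_force: [0.8, 0.6, -3.4]
gripper_width: 0.396
grasp_force: 25.0
```

Emit:
apply_moves --dp '[[40,-3,0],[40,-2,0],[36,-2,0],[0,0,0],[0,0,0]]' --dr '[[0,0,0],[0,0,0],[0,0,0],[0,0,0],[0,0,0]]' --gripper '[20,20,20,20,20]'

```text
t: 44.55
tool_pos: [0.503, 0.2305, 0.1968]
ee_rot: [-0.0, 0.706, 0.708, -0.001]
ft_force: [0.7, -1.4, -2.7]
gripper_width: 0.401
grasp_force: 25.0
```

Emit:
apply_moves --dp '[[0,0,0],[0,0,0]]' --dr '[[0,0,0],[0,0,0]]' --gripper '[20,20]'

```text
t: 44.75
tool_pos: [0.5042, 0.2283, 0.1972]
ee_rot: [0.0, 0.708, 0.706, -0.0]
ft_force: [-0.1, -0.6, -2.3]
gripper_width: 0.398
grasp_force: 25.0
```

Emit:
apply_moves --dp '[[0,0,30],[0,0,35],[0,0,35],[0,0,30],[0,0,14]]' --dr '[[0,0,0],[0,0,0],[0,0,0],[0,0,0],[0,0,0]]' --gripper '[20,20,20,20,20]'

```text
t: 45.25
tool_pos: [0.5029, 0.2278, 0.0509]
ee_rot: [-0.001, 0.708, 0.706, -0.002]
ft_force: [-0.4, -0.3, -2.8]
gripper_width: 0.402
grasp_force: 25.0
```

Emit:
apply_moves --dp '[[0,0,4],[0,0,3],[0,0,0],[0,0,0]]' --dr '[[0,0,0],[0,0,0],[0,0,0],[0,0,0]]' --gripper '[20,20,20,20]'

```text
t: 45.65
tool_pos: [0.5048, 0.2302, 0.0478]
ee_rot: [0.0, 0.707, 0.707, 0.001]
ft_force: [0.5, 0.1, -2.5]
gripper_width: 0.402
grasp_force: 25.0
```

Emit:
apply_moves --dp '[[0,0,0],[0,0,0],[0,0,0],[0,0,0],[0,0,-5]]' --dr '[[0,0,0],[0,0,0],[0,0,0],[0,0,0],[0,0,0]]' --gripper '[60,60,60,60,60]'

```text
t: 46.15
tool_pos: [0.5036, 0.2297, 0.0513]
ee_rot: [-0.0, 0.707, 0.707, -0.0]
ft_force: [-0.2, -0.3, 0.4]
gripper_width: 0.677
grasp_force: 0.0
```

Emit:
apply_moves --dp '[[0,0,-30],[0,0,-40],[0,0,-40],[0,0,-40],[0,0,-10]]' --dr '[[0,0,0],[0,0,0],[0,0,0],[0,0,0],[0,0,0]]' --gripper '[60,60,60,60,60]'

```text
t: 46.65
tool_pos: [0.5054, 0.2313, 0.2164]
ee_rot: [0.001, 0.707, 0.707, 0.003]
ft_force: [-0.2, 0.5, 0.0]
gripper_width: 0.691
grasp_force: 0.0
```

Emit:
apply_moves --dp '[[0,0,-42],[0,0,-42],[0,0,-42],[0,0,-42],[0,0,0]]' --dr '[[0,0,0],[0,0,0],[0,0,0],[0,0,0],[0,0,0]]' --gripper '[60,60,60,60,60]'

```text
t: 47.15
tool_pos: [0.5049, 0.2313, 0.3849]
ee_rot: [0.001, 0.707, 0.707, 0.003]
ft_force: [0.2, 0.3, -0.5]
gripper_width: 0.689
grasp_force: 0.0
```

Emit:
apply_moves --dp '[[0,0,0],[0,0,0],[0,0,0],[0,0,0],[0,0,0]]' --dr '[[0,0,-8],[0,0,-8],[0,0,-8],[0,0,-8],[0,0,-8]]' --gripper '[60,60,60,60,60]'

```text
t: 47.65
tool_pos: [0.5037, 0.2298, 0.3789]
ee_rot: [-0.0, 0.42, 0.908, -0.0]
ft_force: [-0.3, 0.8, 0.3]
gripper_width: 0.687
grasp_force: 0.0
```

Emit:
apply_moves --dp '[[0,0,0],[0,0,0],[0,0,0],[0,0,0],[0,0,0]]' --dr '[[0,0,-8],[0,0,-8],[0,0,-8],[0,0,-8],[0,0,-8]]' --gripper '[60,60,60,60,60]'

```text
t: 48.15
tool_pos: [0.5037, 0.2297, 0.3789]
ee_rot: [-0.0, 0.084, 0.996, -0.0]
ft_force: [-0.2, -0.5, -0.4]
gripper_width: 0.689
grasp_force: 0.0
```

Emit:
apply_moves --dp '[[0,0,0],[0,0,0],[0,0,0]]' --dr '[[0,0,-8],[0,0,-3],[0,0,0]]' --gripper '[60,60,60]'

```text
t: 48.45
tool_pos: [0.5038, 0.2297, 0.3789]
ee_rot: [-0.0, -0.009, 1.0, -0.0]
ft_force: [0.5, -0.1, 0.0]
gripper_width: 0.69
grasp_force: 0.0
```

Emit:
apply_moves --dp '[[-34,14,0],[-34,14,0],[-34,14,0],[-33,14,0],[0,0,0]]' --dr '[[0,0,0],[0,0,0],[0,0,0],[0,0,0],[0,0,0]]' --gripper '[60,60,60,60,60]'

```text
t: 48.95
tool_pos: [0.6403, 0.2897, 0.3756]
ee_rot: [-0.002, -0.008, 1.0, -0.0]
ft_force: [-0.1, -1.1, -0.6]
gripper_width: 0.685
grasp_force: 0.0
```

Emit:
apply_moves --dp '[[0,0,0],[0,0,0]]' --dr '[[0,0,0],[0,0,0]]' --gripper '[60,60]'

```text
t: 49.15
tool_pos: [0.6372, 0.2883, 0.3799]
ee_rot: [0.0, -0.009, 1.0, -0.0]
ft_force: [-0.3, -0.0, 0.3]
gripper_width: 0.69
grasp_force: 0.0
```

```bash
python3 - <<'E'
from h import *
a=eyes.grab_frame("scene")[:,:,::-1][160:400,200:520]; b=eyes.grab_frame("side")[:,:,::-1][150:390,130:450]
cv2.imwrite("pics/m9.png",np.hstack([cv2.resize(b,(400,300),interpolation=2),cv2.resize(a,(400,300),interpolation=2)]))
E
```

```text
(no output)
```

View pics/m9.png

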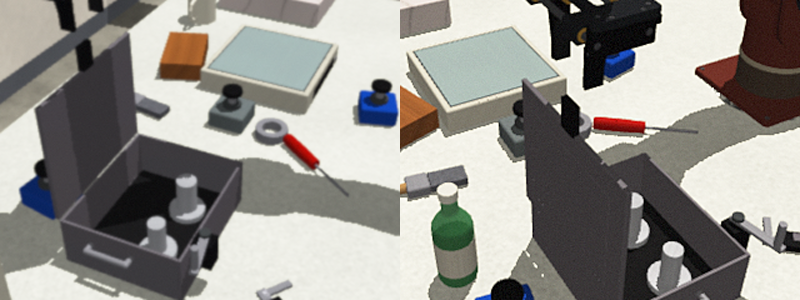

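Both samples stand upright in the case, side crop (155,240) and (187,195), and the tab is under the gripper. Descending to grip the tab.

Emit:
apply_moves --dp '[[-4,-2,0],[0,0,25],[0,0,25],[0,0,20],[0,0,0]]' --dr '[[0,0,0],[0,0,0],[0,0,0],[0,0,0],[0,0,0]]' --gripper '[60,60,60,60,60]'

```text
t: 49.75
tool_pos: [0.6417, 0.2844, 0.3072]
ee_rot: [-0.001, -0.008, 1.0, -0.001]
ft_force: [-0.6, -1.3, -0.7]
gripper_width: 0.692
grasp_force: 0.0
```

Emit:
apply_moves --dp '[[0,0,0],[0,0,0],[0,0,0],[0,0,0],[0,0,0]]' --dr '[[0,0,0],[0,0,0],[0,0,0],[0,0,0],[0,0,0]]' --gripper '[10,10,10,10,10]'

```text
t: 50.25
tool_pos: [0.642, 0.2868, 0.3101]
ee_rot: [0.0, -0.009, 1.0, 0.0]
ft_force: [0.4, 0.0, 2.5]
gripper_width: 0.342
grasp_force: 25.0
```

Emit:
apply_moves --dp '[[0,0,0],[0,0,0]]' --dr '[[0,0,0],[0,0,0]]' --gripper '[10,10]'

```text
t: 50.45
tool_pos: [0.642, 0.2867, 0.3101]
ee_rot: [0.0, -0.009, 1.0, 0.0]
ft_force: [0.9, 1.1, 3.5]
gripper_width: 0.341
grasp_force: 25.0
```

Emit:
apply_moves --dp '[[24,0,0],[25,0,3],[24,0,6],[24,0,8],[23,0,10]]' --dr '[[0,0,0],[0,0,0],[0,0,0],[0,0,0],[0,0,0]]' --gripper '[10,10,10,10,10]'

```text
t: 50.95
tool_pos: [0.522, 0.2839, 0.2817]
ee_rot: [0.001, -0.008, 1.0, 0.0]
ft_force: [7.0, 4.4, -9.7]
gripper_width: 0.34
grasp_force: 25.0
```

Emit:
apply_moves --dp '[[21,0,13],[20,0,15],[18,0,17],[16,0,19],[14,0,20]]' --dr '[[0,0,0],[0,0,0],[0,0,0],[0,0,0],[0,0,0]]' --gripper '[10,10,10,10,10]'

```text
t: 51.45
tool_pos: [0.433, 0.282, 0.1981]
ee_rot: [0.001, -0.008, 1.0, -0.0]
ft_force: [6.3, 1.3, -3.0]
gripper_width: 0.34
grasp_force: 25.0
```

Emit:
apply_moves --dp '[[12,0,22],[10,0,23],[7,0,24],[5,0,25],[0,0,0]]' --dr '[[0,0,0],[0,0,0],[0,0,0],[0,0,0],[0,0,0]]' --gripper '[10,10,10,10,10]'

```text
t: 51.95
tool_pos: [0.3987, 0.2813, 0.1025]
ee_rot: [-0.0, -0.009, 1.0, -0.0]
ft_force: [3.0, -1.0, -1.3]
gripper_width: 0.342
grasp_force: 25.0
```

Emit:
apply_moves --dp '[[1,0,10],[0,0,10],[0,0,6],[0,0,2],[0,0,0]]' --dr '[[0,0,0],[0,0,0],[0,0,0],[0,0,0],[0,0,0]]' --gripper '[10,10,10,10,10]'

```text
t: 52.45
tool_pos: [0.3972, 0.2815, 0.077]
ee_rot: [-0.001, -0.009, 1.0, -0.001]
ft_force: [-10.8, -9.5, 19.8]
gripper_width: 0.341
grasp_force: 25.0
```

Emit:
apply_moves --dp '[[0,0,1],[0,0,1],[0,0,0]]' --dr '[[0,0,0],[0,0,0],[0,0,0]]' --gripper '[10,10,10]'

```text
t: 52.75
tool_pos: [0.3976, 0.2816, 0.0759]
ee_rot: [-0.0, -0.009, 1.0, -0.002]
ft_force: [-13.2, -12.3, 32.6]
gripper_width: 0.343
grasp_force: 25.0
```

Emit:
apply_moves --dp '[[0,0,0],[0,0,0],[0,0,0],[0,0,-10],[0,0,-35]]' --dr '[[0,0,0],[0,0,0],[0,0,0],[0,0,0],[0,0,0]]' --gripper '[60,60,60,60,60]'

```text
t: 53.25
tool_pos: [0.3965, 0.281, 0.1182]
ee_rot: [-0.002, -0.009, 1.0, -0.001]
ft_force: [0.9, -0.6, 1.6]
gripper_width: 0.657
grasp_force: 0.0
```

Emit:
apply_moves --dp '[[0,0,-40],[0,0,-40],[0,0,0],[0,45,0],[0,45,0]]' --dr '[[0,0,0],[0,0,0],[0,0,0],[0,0,0],[0,0,0]]' --gripper '[60,60,60,60,60]'

```text
t: 53.75
tool_pos: [0.399, 0.3709, 0.2001]
ee_rot: [0.001, -0.005, 1.0, -0.001]
ft_force: [0.8, 0.8, 0.8]
gripper_width: 0.688
grasp_force: 0.0
```

Emit:
apply_moves --dp '[[0,45,0],[0,0,0],[0,0,0],[0,0,0],[0,0,0]]' --dr '[[0,0,0],[0,0,8],[0,0,8],[0,0,8],[0,0,8]]' --gripper '[60,60,60,60,60]'

```text
t: 54.25
tool_pos: [0.3953, 0.4173, 0.1996]
ee_rot: [-0.0, 0.27, 0.963, 0.0]
ft_force: [0.6, -0.8, -0.1]
gripper_width: 0.691
grasp_force: 0.0
```

Emit:
apply_moves --dp '[[0,0,0],[0,0,0],[0,0,0],[0,0,0],[0,0,0]]' --dr '[[0,0,8],[0,0,8],[0,0,8],[0,0,8],[0,0,8]]' --gripper '[60,60,60,60,60]'

```text
t: 54.75
tool_pos: [0.3955, 0.4171, 0.1997]
ee_rot: [-0.0, 0.583, 0.813, 0.0]
ft_force: [-0.3, -0.3, 0.1]
gripper_width: 0.692
grasp_force: 0.0
```

Emit:
apply_moves --dp '[[0,0,0],[0,0,0],[0,0,0],[0,0,0],[0,0,0]]' --dr '[[0,0,8],[0,0,8],[0,0,3],[0,0,0],[0,0,0]]' --gripper '[60,60,60,60,60]'

```text
t: 55.25
tool_pos: [0.3955, 0.4171, 0.1997]
ee_rot: [-0.0, 0.706, 0.708, 0.0]
ft_force: [-0.1, -0.7, 1.0]
gripper_width: 0.688
grasp_force: 0.0
```

Emit:
apply_moves --dp '[[4,0,0],[0,0,40],[0,0,36],[0,0,10],[0,0,0]]' --dr '[[0,0,0],[0,0,0],[0,0,0],[0,0,0],[0,0,0]]' --gripper '[60,60,60,60,60]'

```text
t: 55.75
tool_pos: [0.395, 0.4205, 0.1126]
ee_rot: [-0.0, 0.707, 0.707, -0.001]
ft_force: [0.6, -0.5, 1.0]
gripper_width: 0.689
grasp_force: 0.0
```

Emit:
apply_moves --dp '[[0,0,0],[0,0,0],[0,0,0],[0,0,0],[0,0,0]]' --dr '[[0,0,0],[0,0,0],[0,0,0],[0,0,0],[0,0,0]]' --gripper '[0,0,0,0,0]' --newtons 40

```text
t: 56.25
tool_pos: [0.3958, 0.4211, 0.114]
ee_rot: [0.0, 0.707, 0.707, 0.0]
ft_force: [0.7, 1.2, 0.2]
gripper_width: 0.319
grasp_force: 0.0
```

Emit:
apply_moves --dp '[[0,0,0],[0,0,0],[0,0,0],[0,0,0]]' --dr '[[0,0,0],[0,0,0],[0,0,0],[0,0,0]]' --gripper '[0,0,0,0]'

```text
t: 56.65
tool_pos: [0.3956, 0.421, 0.1136]
ee_rot: [-0.0, 0.707, 0.707, -0.0]
ft_force: [0.4, 0.2, 0.0]
gripper_width: 0.126
grasp_force: 40.0
```

Emit:
apply_moves --dp '[[1,7,0],[0,13,0],[-3,13,0],[-5,12,0],[-8,11,0]]' --dr '[[0,0,0],[0,0,0],[0,0,0],[0,0,0],[0,0,0]]' --gripper '[0,0,0,0,0]'

```text
t: 57.15
tool_pos: [0.4507, 0.4077, 0.1134]
ee_rot: [-0.002, 0.707, 0.708, -0.0]
ft_force: [-8.1, -0.2, -0.7]
gripper_width: 0.124
grasp_force: 40.0
```

Emit:
apply_moves --dp '[[-10,9,0],[-12,7,0],[-13,4,0],[-11,1,0],[0,0,0]]' --dr '[[0,0,0],[0,0,0],[0,0,0],[0,0,0],[0,0,0]]' --gripper '[0,0,0,0,0]'

```text
t: 57.65
tool_pos: [0.4741, 0.3591, 0.1135]
ee_rot: [0.0, 0.708, 0.706, 0.001]
ft_force: [3.2, 2.0, -2.8]
gripper_width: 0.123
grasp_force: 40.0
```

Emit:
apply_moves --dp '[[0,0,0],[0,0,0],[0,0,0],[0,0,0],[0,0,-10]]' --dr '[[0,0,0],[0,0,0],[0,0,0],[0,0,0],[0,0,0]]' --gripper '[50,50,50,50,50]'

```text
t: 58.15
tool_pos: [0.4718, 0.3596, 0.1227]
ee_rot: [-0.0, 0.707, 0.707, -0.001]
ft_force: [0.6, -0.3, 0.2]
gripper_width: 0.491
grasp_force: 0.0
```

Emit:
apply_moves --dp '[[0,0,-40],[0,0,-45],[0,0,-45],[0,0,-40],[0,0,0]]' --dr '[[0,0,0],[0,0,0],[0,0,0],[0,0,0],[0,0,0]]' --gripper '[50,50,50,50,50]'

```text
t: 58.65
tool_pos: [0.4737, 0.3622, 0.3004]
ee_rot: [0.001, 0.707, 0.707, 0.005]
ft_force: [-0.0, 0.8, -0.3]
gripper_width: 0.572
grasp_force: 0.0
```

Emit:
apply_moves --dp '[[-45,0,0],[-45,0,0],[-45,0,0],[-45,0,0],[0,0,0]]' --dr '[[0,0,0],[0,0,0],[0,0,0],[0,0,0],[0,0,0]]' --gripper '[50,50,50,50,50]'

```text
t: 59.15
tool_pos: [0.4735, 0.1732, 0.2936]
ee_rot: [0.001, 0.71, 0.704, -0.001]
ft_force: [0.1, -0.5, -0.0]
gripper_width: 0.574
grasp_force: 0.0
```

```bash
python3 - <<'E'
from h import *
a=eyes.grab_frame("scene")[:,:,::-1][160:430,160:520]; b=eyes.grab_frame("side")[:,:,::-1][150:420,110:470]
cv2.imwrite("pics/m10.png",np.hstack([cv2.resize(b,(400,300),interpolation=2),cv2.resize(a,(400,300),interpolation=2)]))
E
```

```text
(no output)
```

View pics/m10.png

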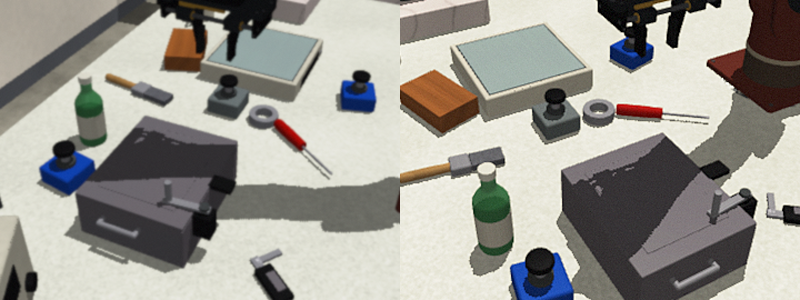

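The lid is shut with the latch straight across it (post at side crop 168,190). The plunger is up, and nothing else on the bench has moved. Handing in.

```bash
python3 -c "
from station import close_job
print(close_job())"
```

```text
the job is handed in; nothing more can be done
None
```

I handed the job in at about 60 s on the robot's clock: both samples on the bench were measured on the glass and are now upright in the case, with the lid shut and the latch back across it; the judge's verdict was not shown.

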